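# Set up the label tape stand on the slotted upright

### The arm

A 7-joint arm with a two-finger parallel gripper is mounted at the origin on a cart in front of the work surface, level with it; the furniture and walls round the work are solid. World frame = base frame: x ahead of the robot, y to its left, z up, the work surface at z = 0. Lengths are in mm, angles in rad, forces in N, time in s.
With the tool pointing down it reaches from about 400 to 850 mm from the base axis. Payload 10.4 kg.
Tool frame: the origin (TCP) lies midway between the tips of the shut fingers; the grasp point (between the pads) lies 19 mm behind it; z points along the fingers, x is the direction in which the jaws open and shut, and the axes are right-handed (so a half turn about z gives the same grasp; the last joint's range is limited). The gripper opens to 87 mm and grips with 3 to 60 N. Pads are 19 mm wide; open, the fingers measure 117 mm over their backs; the gripper's body (75 mm by 190 mm) begins 51 mm behind the grasp point.
Start: joints at [-1.178, 0.332, -0.065, 1.46, 0.022, 1.35, -0.088], TCP at [252.441, 571.774, 222.576] pointing down, gripper open.
Joint ranges: [-2.6, 2.6], [-0.5, 2.12], [-1.47, 1.34], [0.16, 2.42], [-1.27, 4.41], [0.06, 2.06], [-2.6, 2.6]. Speed limits (rad/s): [2.22, 2.22, 2.79, 2.79, 3.14, 3.14, 3.14].

### API

Orientations are given as a unit quaternion [w, x, y, z].
In Python, from rig import sensors, optics, arm gives the robot as it stands. The module is installed in compiled form; this text tells all that it offers.
- The arm moves only by the tool carry_out, never from a script. Its argument "motion" is one flat list of numbers, 5 for each row, row after row: the shift along the tool's x, y, z in mm, then the turn about the tool's z in rad, then the opening, from 0 (shut) to 1 (fully open). In form: [tx, ty, tz, twist, claw, tx, ty, tz, twist, claw, ...]. A call has exactly 10 rows; each row is the pose to reach, as a shift and turn from the pose measured when the call began, along the tool's axes at that moment; what a row does not reach only later rows make up. A row lasts 1/8 s, in which the tool goes at most 62.5 mm and 10.7 degrees, less where a joint would pass 70% of its speed; a pose out of reach is approached as far as the arm can. A call with a gripper value outside its range is refused whole. The fingers move at their own pace and stop on an object; "newtons" is the grip in N (left out, the last holds). Time passes only in rows, so rows that repeat a pose let the fingers close, or fill a call up. It gives the time, the measured TCP pose, the force and the opening at its end, in the units of the state.
- sensors.get_state(): the state, without advancing time (a new reading comes with each control period).
- optics.snapshot(name): name is "scene" or "side" or "wrist"; returns a dict with "pixels" (384x512x3 uint8, red, green, blue), "K" (3x3 intrinsics, pixels), "R" (3x3) and "t" (3): a world point X has camera coordinates R X + t. Camera axes: x right, y down, z forward; pixel columns grow to the right and rows downward; lengths in mm; the calibration is good to about 2 mm. The wrist camera is an equidistant fisheye: a pixel r from the principal point sees the ray r / f radians off the axis. A picture is of the moment at which its call begins. There is no depth.
- arm.finish_job(): hands the job in, once; it reports no verdict.
Trained networks look in a picture, given as the dict that the camera call returned (one of the last four; its "shot" number tells which), for a name from the list of things; names that differ only in an ending like _2 or _b are one class to them, and where a whole thing is asked for, a point or a joint stands for the part that bears it (a point fixed in the world has none). Each returns a list of dicts, best first, with "conf" (0 to 1); they miss things now and then, are a little off and sometimes report something else, mostly with a low value. They report only what shows in the picture. A call takes as long as a camera call. They do not tell look-alikes from the thing itself.
- optics.look_for(name, picture): "extent" ([left, top, width, height] in pixels, round what is visible of it).
- optics.spot_point(name, picture): "centre" ([column, row] in pixels: a listed point, or the origin of a listed thing).
The state is a dict: "time_s": time; "joint_positions": joint angles; "dq": joint speeds; "joint_torque": joint torques, N m; "position": TCP position; "eef_rot": TCP orientation; "ft_force": force on the tool from outside, world axes, zero at the start; "wrist_torque": the same for the moment, N m; "gripper_width": finger opening in mm.
Only numpy, scipy, OpenCV 4.12 (cv2) and the standard library are available. Lean on these libraries where they do the work, as an engineer would, in place of code of your own. Each camera call takes 0.05 s, during which the arm holds its last target.

### The job

Set up the tape stand: first hang every hanger arm that is there on the slotted upright, each in a slot pair of its own, pushing both hook tabs in and then down until they are fully home. Then lower each carrier plate over an arm's shaft and pin at once until it lies flush, one plate to an arm, and finally lay every roll of label tape flat over a plate's hub, one to a plate, knocking over neither the measuring cylinder nor the jar.

Things in the scene. Friction and masses are not known exactly. Their poses are not given: they have to be found in the camera images.
- upright: Fixed slotted upright: grey sheet 280 mm wide (y), 4 mm thick, from z = 60 to 203 mm, on two 20 mm posts behind it (y = +-130 mm), with three slot pairs in a row, 90 mm apart. Origin on the worktop under the middle of the front face; x points away from the robot: front face at x = 0, back at 4 mm. Slots: 30 mm apart in a pair, 12 mm wide, z = 160 to 183 mm.
- slots_1 (a point): Slot pair 1 (left seen from the robot): the point midway between the bottom edges of its two slots, in the middle of the sheet's thickness; axes as the upright.
- slots_2 (a point): Slot pair 2 (middle seen from the robot): the point midway between the bottom edges of its two slots, in the middle of the sheet's thickness; axes as the upright.
- slots_3 (a point): Slot pair 3 (right seen from the robot): the point midway between the bottom edges of its two slots, in the middle of the sheet's thickness; axes as the upright.
- place_1 (a point): Point in the air before slot pair 1, 84 mm out from its point and 8 mm lower: where the shaft foot of an arm hung there comes to lie, and so the origin of a plate fitted to it. The fit is loose: hung arms droop about 0.04 rad (3 to 4 mm here).
- place_2 (a point): Point in the air before slot pair 2, 84 mm out from its point and 8 mm lower: where the shaft foot of an arm hung there comes to lie, and so the origin of a plate fitted to it. The fit is loose: hung arms droop about 0.04 rad (3 to 4 mm here).
- place_3 (a point): Point in the air before slot pair 3, 84 mm out from its point and 8 mm lower: where the shaft foot of an arm hung there comes to lie, and so the origin of a plate fitted to it. The fit is loose: hung arms droop about 0.04 rad (3 to 4 mm here).
- beam_1: Loose aluminium hanger arm, 180 g, all alike, one may be absent; lies on its flat underside, where its origin is. Body x -53 to +45 mm, 32 mm wide (y), 30 mm high; grip across the width at x = 0. At the +x end a flange 50 mm wide, 52 mm high, rear face at x = 50 mm, bears two hook tabs (see neck). Hung, its x points into the upright.
- beam_1_neck (a point): Midway between the undersides of that arm's two hook necks, (52, 0, 38) mm in the arm; lies on the slot pair's point when hung. Tabs at y = +-15 mm, 8 mm wide, out to x = 61 mm; neck z = 38 to 45 mm, lip down to z = 28 mm, throat between flange and lip about 5.5 mm. Hung, necks rest on the slots' bottom edges, lips behind the sheet.
- beam_1_seat (a point): Foot of that arm's upright shaft on its top face, (-32, 0, 30) mm in the arm. Shaft 10 mm diameter, 28 mm high; beside it, at x = -10 mm, y = 0 in the arm, a pin 6 mm diameter, 11 mm high. Axes as the arm.
- beam_2: Loose aluminium hanger arm, 180 g, all alike, one may be absent; lies on its flat underside, where its origin is. Body x -53 to +45 mm, 32 mm wide (y), 30 mm high; grip across the width at x = 0. At the +x end a flange 50 mm wide, 52 mm high, rear face at x = 50 mm, bears two hook tabs (see neck). Hung, its x points into the upright.
- beam_2_neck (a point): Midway between the undersides of that arm's two hook necks, (52, 0, 38) mm in the arm; lies on the slot pair's point when hung. Tabs at y = +-15 mm, 8 mm wide, out to x = 61 mm; neck z = 38 to 45 mm, lip down to z = 28 mm, throat between flange and lip about 5.5 mm. Hung, necks rest on the slots' bottom edges, lips behind the sheet.
- beam_2_seat (a point): Foot of that arm's upright shaft on its top face, (-32, 0, 30) mm in the arm. Shaft 10 mm diameter, 28 mm high; beside it, at x = -10 mm, y = 0 in the arm, a pin 6 mm diameter, 11 mm high. Axes as the arm.
- beam_3: Loose aluminium hanger arm, 180 g, all alike, one may be absent; lies on its flat underside, where its origin is. Body x -53 to +45 mm, 32 mm wide (y), 30 mm high; grip across the width at x = 0. At the +x end a flange 50 mm wide, 52 mm high, rear face at x = 50 mm, bears two hook tabs (see neck). Hung, its x points into the upright.
- beam_3_neck (a point): Midway between the undersides of that arm's two hook necks, (52, 0, 38) mm in the arm; lies on the slot pair's point when hung. Tabs at y = +-15 mm, 8 mm wide, out to x = 61 mm; neck z = 38 to 45 mm, lip down to z = 28 mm, throat between flange and lip about 5.5 mm. Hung, necks rest on the slots' bottom edges, lips behind the sheet.
- beam_3_seat (a point): Foot of that arm's upright shaft on its top face, (-32, 0, 30) mm in the arm. Shaft 10 mm diameter, 28 mm high; beside it, at x = -10 mm, y = 0 in the arm, a pin 6 mm diameter, 11 mm high. Axes as the arm.
- plate_1: Loose white carrier plate, 70 g, 76 x 76 x 12 mm, black strips on top along its x; round hub in the middle, 30 mm outer diameter, top at z = 36 mm, to grip. Origin: centre of underside. Bore right through 12 mm (14 in the hub), pin hole 9 mm at x = +22 mm. Fitted, origin on the arm's shaft foot and x along the arm's x; turned half round, the pin stops it.
- plate_2: Loose white carrier plate, 70 g, 76 x 76 x 12 mm, black strips on top along its x; round hub in the middle, 30 mm outer diameter, top at z = 36 mm, to grip. Origin: centre of underside. Bore right through 12 mm (14 in the hub), pin hole 9 mm at x = +22 mm. Fitted, origin on the arm's shaft foot and x along the arm's x; turned half round, the pin stops it.
- roll_1: Loose roll of white label tape lying flat, 50 g, 60 mm outer diameter, 38 mm core hole, 20 mm high, origin at the centre of its underside; one of the two may be absent. It goes over a plate's 30 mm hub with its underside on the plate.
- roll_2: Loose roll of white label tape lying flat, 50 g, 60 mm outer diameter, 38 mm core hole, 20 mm high, origin at the centre of its underside; one of the two may be absent. It goes over a plate's 30 mm hub with its underside on the plate.
- cylinder_25: Bystander: clear measuring cylinder, 43 mm foot, 151 mm tall, standing loose; origin at its underside.
- cream_jar: Bystander: white jar with black lid, 55 mm diameter, 44 mm tall, loose; origin at its underside.
Mind the look-alikes: they are no part of the job. Leave any pink look-alike of the plate_2 alone.

How it is judged:
By the outcome, as a careful person would: the job done as asked, in the order asked, and still so for the second after the job is handed in, with the robot touching nothing.
Of beam_1, beam_2, beam_3 only 2 to 3 are there at a start; the rules pass over those that are not, and their reading is None.
Of roll_1, roll_2 only 1 to 2 are there at a start; the rules pass over those that are not, and their reading is None.
At some moment in a run one of beam_1, beam_2, beam_3, plate_1, plate_2, roll_1, roll_2 may be knocked a few centimetres aside while the robot is not near it.
It also fails if it takes over 210 s, if anything falls off the work surface, if the arm or the gripper's body presses on something with over 40 N, if the wrist force passes 120 N, or if a joint passes its speed limit or range.

## Working session

There is one attempt and no reset: what is moved stays moved. The work goes in short steps, Python scripts to look and compute and a tool call to move; the robot and the scene stay as the last step left them, time stands still between calls to the robot, and variables do not carry over. Pictures are saved under pics/ and viewed, and the job is handed in when it is done.

Besides the shell and the picture viewer there is one more tool, called after "Request:" by a JSON object that holds its "api" and its "payload", one argument or row to a line. carry_out: Moves the arm, as the interface text tells. Its arguments: {"type":"object","properties":{"motion":{"type":"array"},"newtons":{"type":"number"}},"required":["motion"]}

```bash
mkdir -p pics; ls
cat > h.py <<'E'
import numpy as np, cv2
from rig import sensors, optics, arm
def snap(n,f=None):
    p=optics.snapshot(n)
    if f: cv2.imwrite('pics/'+f,p['pixels'][:,:,::-1])
    return p
E
python3 - <<'E'
from h import *
for n in ['scene','side','wrist']:
    p=snap(n,n+'0.png'); print(n,p['K'].tolist(),p['R'].round(4).tolist(),p['t'].round(1).tolist(), p.keys())
s=sensors.get_state(); print(s)
E
```

```text
pics
scene [[487.18980915499355, 0.0, 250.91698153288235], [0.0, 487.18980915499355, 191.96625991497672], [0.0, 0.0, 1.0]] [[0.7912, -0.6115, 0.0026], [-0.4134, -0.5381, -0.7346], [0.4506, 0.5801, -0.6785]] [-451.6, 329.2, 1472.2] dict_keys(['pixels', 'K', 'R', 't', 'shot'])
side [[497.79875239715045, 0.0, 247.40460753526295], [0.0, 497.79875239715045, 183.99453178624245], [0.0, 0.0, 1.0]] [[-0.9998, -0.0175, -0.0107], [-0.0035, 0.6581, -0.7529], [0.0202, -0.7527, -0.6581]] [559.5, 79.0, 1570.1] dict_keys(['pixels', 'K', 'R', 't', 'shot'])
wrist [[297.3186396354542, 0.0, 251.8811835006286], [0.0, 297.3186396354542, 192.09047736882678], [0.0, 0.0, 1.0]] [[0.4049, 0.9144, 0.0001], [0.8782, -0.3889, 0.2785], [0.2547, -0.1127, -0.9604]] [-625.1, -34.1, 390.4] dict_keys(['pixels', 'K', 'R', 't', 'shot'])
{'time_s': 0.15, 'joint_positions': array([-1.17761049,  0.33272513, -0.06471582,  1.46073227,  0.02159324,
        1.34992241, -0.08851964]), 'dq': array([-0.00045069, -0.00234567,  0.00016517, -0.00134287,  0.00035789,
       -0.00046756,  0.00010103]), 'joint_torque': array([ 1.44487432e-03, -6.23633194e+01,  2.50584783e-02, -3.90141463e+01,
       -6.13167929e-02,  3.73820064e-02,  6.35804736e-05]), 'position': array([252.31352865, 571.4836093 , 221.94543663]), 'eef_rot': array([ 3.12929791e-04,  8.37824263e-01,  5.45939745e-01, -4.47496018e-04]), 'ft_force': array([ 0.28001996, -0.52529348, -0.09146991]), 'wrist_torque': array([-0.0347018 , -0.04182037, -0.03158218]), 'gripper_width': 87.36838700096247}
```

View pics/scene0.png

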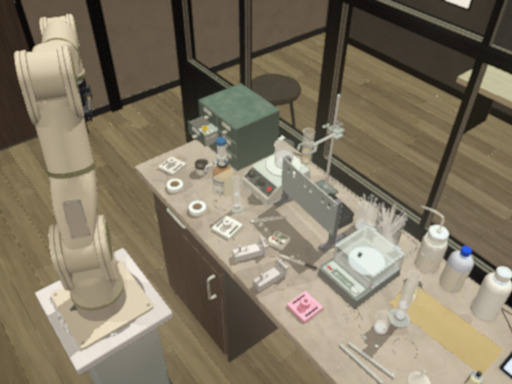

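View pics/side0.png

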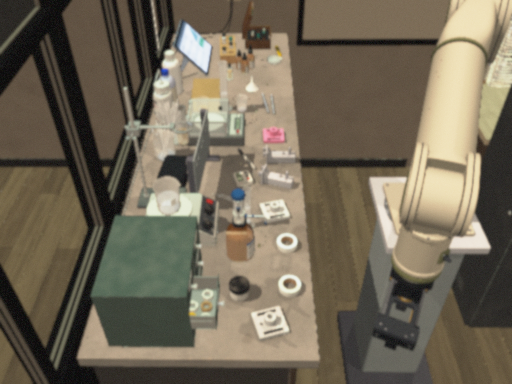

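View pics/wrist0.png

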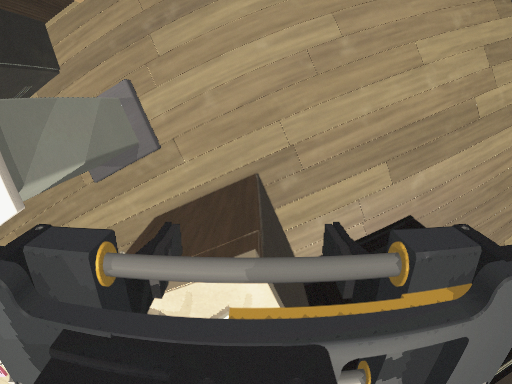

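```bash
cat >> h.py <<'E'
def ray(p,uv):
    K=np.array(p['K']);R=np.array(p['R']);t=np.array(p['t'])
    c=-R.T@t
    x=(uv[0]-K[0,2])/K[0,0]; y=(uv[1]-K[1,2])/K[1,1]
    if p.get('fish'):
        r=np.hypot(x,y); s=np.sin(r)/r if r>1e-9 else 1; d=np.array([x*s,y*s,np.cos(r)])
    else: d=np.array([x,y,1.])
    return c,R.T@d
def onz(p,uv,z):
    c,d=ray(p,uv); return c+d*(z-c[2])/d[2]
def wsnap(f=None):
    p=snap('wrist',f); return p
def proj(p,X,fish=False):
    K=np.array(p['K']);q=np.array(p['R'])@np.array(X,float)+np.array(p['t'])
    if fish:
        th=np.arctan2(np.hypot(q[0],q[1]),q[2]); r=np.hypot(q[0],q[1])
        m=th/r*q[:2] if r>0 else q[:2]
    else: m=q[:2]/q[2]
    return np.array([K[0,0]*m[0]+K[0,2],K[1,1]*m[1]+K[1,2]])
E
python3 - <<'E'
from h import *
for n in ['scene','side']:
    p=snap(n)
    for name,z in [('beam_1',0),('beam_1_neck',38),('beam_1_seat',30),('plate_1',0),('roll_1',0),('cylinder_25',0),('cream_jar',0),('upright',0),('slots_1',160),('slots_2',160),('slots_3',160),('place_2',152)]:
        r=optics.spot_point(name,p)
        print(n,name,[(np.round(d['centre']).tolist(),round(d['conf'],2),onz(p,d['centre'],z)[:2].round().tolist()) for d in r])
    for m,(a,b,c,d) in {'scene':(140,140,380,340),'side':(130,100,320,350)}.items():
        if m==n: cv2.imwrite(f'pics/{n}z.png',cv2.resize(p['pixels'][b:d,a:c,::-1],None,fx=3 if n=='scene' else 2.4,fy=3 if n=='scene' else 2.4,interpolation=cv2.INTER_CUBIC))
E
```

```text
scene beam_1 [([250.0, 252.0], 0.85, [472.0, -121.0]), ([268.0, 277.0], 0.84, [456.0, -238.0]), ([237.0, 207.0], 0.31, [567.0, 75.0])]
scene beam_1_neck [([282.0, 265.0], 0.88, [501.0, -251.0])]
scene beam_1_seat [([266.0, 282.0], 0.83, [424.0, -263.0])]
scene plate_1 [([226.0, 230.0], 0.92, [467.0, 10.0]), ([307.0, 304.0], 0.88, [483.0, -388.0]), ([169.0, 167.0], 0.6, [485.0, 420.0]), ([307.0, 187.0], 0.42, [839.0, 0.0])]
scene roll_1 [([198.0, 209.0], 0.68, [447.0, 156.0]), ([175.0, 189.0], 0.63, [439.0, 297.0])]
scene cylinder_25 [([236.0, 209.0], 0.71, [556.0, 73.0]), ([323.0, 206.0], 0.62, [820.0, -110.0])]
scene cream_jar [([200.0, 171.0], 0.62, [573.0, 328.0])]
scene upright [([305.0, 223.0], 0.71, [708.0, -133.0]), ([238.0, 207.0], 0.6, [568.0, 71.0]), ([175.0, 186.0], 0.47, [448.0, 311.0])]
scene slots_1 [([306.0, 189.0], 0.92, [703.0, -128.0]), ([325.0, 207.0], 0.74, [692.0, -225.0]), ([293.0, 170.0], 0.57, [729.0, -29.0])]
scene slots_2 [([306.0, 189.0], 0.92, [703.0, -128.0]), ([325.0, 207.0], 0.74, [692.0, -225.0]), ([293.0, 170.0], 0.57, [729.0, -29.0])]
scene slots_3 [
[... 1026 characters left out ...]
), ([206.0, 187.0], 0.57, [700.0, -103.0]), ([284.0, 177.0], 0.26, [437.0, -152.0])]
side slots_1 [([199.0, 161.0], 0.86, [704.0, -37.0]), ([200.0, 147.0], 0.75, [707.0, -108.0]), ([206.0, 129.0], 0.7, [699.0, -210.0]), ([264.0, 173.0], 0.68, [509.0, 16.0])]
side slots_2 [([199.0, 161.0], 0.86, [704.0, -37.0]), ([200.0, 147.0], 0.75, [707.0, -108.0]), ([206.0, 129.0], 0.7, [699.0, -210.0]), ([264.0, 173.0], 0.68, [509.0, 16.0])]
side slots_3 [([199.0, 161.0], 0.86, [704.0, -37.0]), ([200.0, 147.0], 0.75, [707.0, -108.0]), ([206.0, 129.0], 0.7, [699.0, -210.0]), ([264.0, 173.0], 0.68, [509.0, 16.0])]
side place_2 [([223.0, 166.0], 0.87, [633.0, -28.0]), ([228.0, 145.0], 0.7, [620.0, -130.0])]
```

View pics/scenez.png

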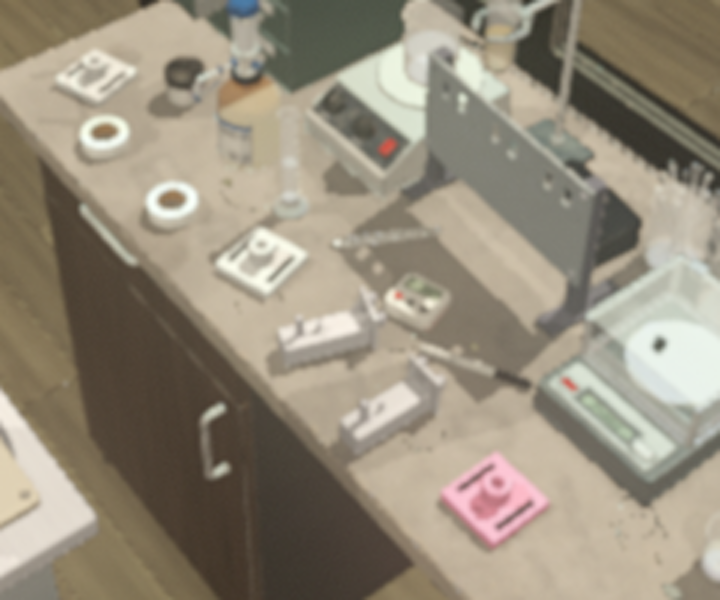

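View pics/sidez.png

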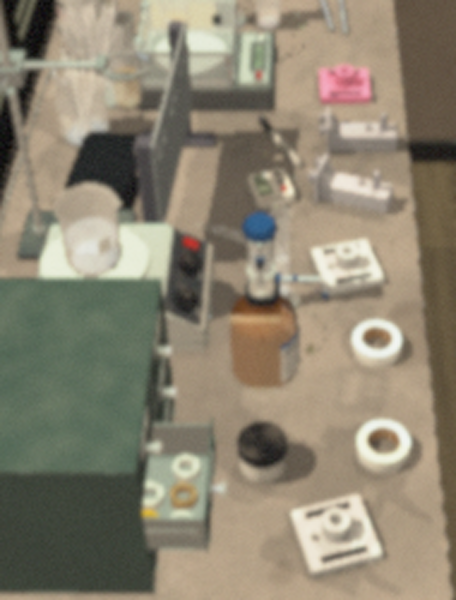

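```bash
cat >> h.py <<'E'
from scipy.spatial.transform import Rotation as Ro
def pose():
    s=sensors.get_state(); q=s['eef_rot']; return s['position'],Ro.from_quat([q[1],q[2],q[3],q[0]]).as_matrix(),s
def yaw():
    P,T,s=pose(); return np.arctan2(T[1,0],T[0,0])
def goto(X,yx=None):
    """shift for TCP target X and tool-x heading yx (rad, mod pi)"""
    P,T,s=pose(); d=T.T@(np.array(X)-P); tw=0
    y0=np.arctan2(T[1,0],T[0,0])
    if yx is not None:
        tw=(y0-yx+np.pi/2)%np.pi-np.pi/2   # tool z is down
    print('P',P.round(1),'yaw',round(y0,3),'shift',d.round(1),'twist',round(tw,3),'j7',s['joint_positions'][6].round(3)); return d,tw
def tri(p1,a,p2,b):
    c1,d1=ray(p1,a);c2,d2=ray(p2,b)
    A=np.stack([d1,-d2],1); k=np.linalg.lstsq(A,c2-c1,rcond=None)[0]
    x1=c1+k[0]*d1;x2=c2+k[1]*d2; return (x1+x2)/2,np.linalg.norm(x1-x2)
E
python3 - <<'E'
from h import *
a=snap('scene');b=snap('side')
for n,u,v in [('s1',(293,170),(199,161)),('s2',(306,189),(200,147)),('s3',(325,207),(206,129))]:
    print(n,tri(a,u,b,v))
w=snap('wrist');w['fish']=1
P,T,s=pose(); c=-w['R'].T@w['t']; print('cam in tool',(T.T@(c-P)).round(1),'R tool->cam\n',(w['R']@T).round(3))
print(T.round(3))
print(onz(w,(256,192),0))
goto([600,-120,350],0)
E
```

```text
s1 (array([712.64633444, -36.78992133, 168.40166563]), np.float64(19.304696118830012))
s2 (array([ 709.45248447, -120.44332977,  151.21962322]), np.float64(1.6254460861455493))
s3 (array([ 699.10102776, -220.56255077,  150.99095368]), np.float64(0.16543192121849176))
cam in tool [   0.3  -75.2 -162.6] R tool->cam
 [[ 1.     0.001 -0.001]
 [-0.001  0.96  -0.278]
 [ 0.001  0.278  0.96 ]]
[[ 0.404  0.915  0.   ]
 [ 0.915 -0.404  0.   ]
 [ 0.    -0.    -1.   ]]
[288.17244036 562.83958857   0.        ]
P [252.4 571.8 222.6] yaw 1.155 shift [-492.5  597.4 -127.5] twist 1.155 j7 -0.089
```

Run:
```python
from h import *
goto([500,-165,260],np.pi/2)
```

```text
P [252.4 571.8 222.6] yaw 1.155 shift [-574.   524.1  -37.5] twist -0.416 j7 -0.089
```

Request:
{"api": "carry_out", "payload": {
  "motion": [-574,524,-37,-0.416,1,-574,524,-37,-0.416,1,-574,524,-37,-0.416,1,-574,524,-37,-0.416,1,-574,524,-37,-0.416,1,-574,524,-37,-0.416,1,-574,524,-37,-0.416,1,-574,524,-37,-0.416,1,-574,524,-37,-0.416,1,-574,524,-37,-0.416,1]
}}

```text
time_s: 2.85
position: [451.6, -22.0, 252.7]
eef_rot: [0.0, 0.707, 0.707, 0.001]
ft_force: [0.8, 0.9, 0.0]
gripper_width: 86.8
```

Run:
```python
from h import *
goto([500,-165,260],np.pi/2)
print(pose()[2]['joint_positions'])
```

```text
P [451.6 -22.  252.7] yaw 1.571 shift [-143.    48.4   -7.3] twist 0.0 j7 1.478
[-0.54971877 -0.10509505  0.46854618  1.86745721  0.04777377  1.36697339
  1.47815263]
```

Request:
{"api": "carry_out", "payload": {
  "motion": [-50,17,-3,0,1,-100,34,-5,0,1,-143,48,-7,0,1,-143,48,-7,0,1,-143,48,-7,0,1,-143,48,-7,0,1,-143,48,-7,0,1,-143,48,-7,0,1,-143,48,-7,0,1,-143,48,-7,0,1]
}}

```text
time_s: 4.1
position: [499.6, -164.9, 259.7]
eef_rot: [0.0, 0.707, 0.707, 0.001]
ft_force: [-0.4, -0.5, 0.6]
gripper_width: 87.4
```

Run:
```python
from h import *
w=snap('wrist','w1.png');w['fish']=1
for name,z in [('beam_1',0),('beam_1_neck',38),('beam_1_seat',30),('slots_1',160),('plate_1',0)]:
    r=optics.spot_point(name,w)
    print(name,[(np.round(d['centre']).tolist(),round(d['conf'],2),onz(w,d['centre'],z)[:2].round(1).tolist()) for d in r])
```

```text
beam_1 [([194.0, 128.0], 0.82, [452.0, -247.4]), ([281.0, 137.0], 0.7, [466.4, -123.3]), ([499.0, 207.0], 0.55, [579.3, 327.9])]
beam_1_neck [([193.0, 170.0], 0.6, [505.3, -243.3])]
beam_1_seat [([193.0, 102.0], 0.9, [415.8, -241.6]), ([295.0, 117.0], 0.36, [435.6, -108.3]), ([351.0, 352.0], 0.19, [862.8, 28.6])]
slots_1 [([350.0, 351.0], 0.95, [716.2, -37.0])]
plate_1 [([107.0, 145.0], 0.76, [472.0, -387.9]), ([373.0, 149.0], 0.57, [479.8, 18.5]), ([291.0, 116.0], 0.29, [435.7, -108.7])]
```

View pics/w1.png

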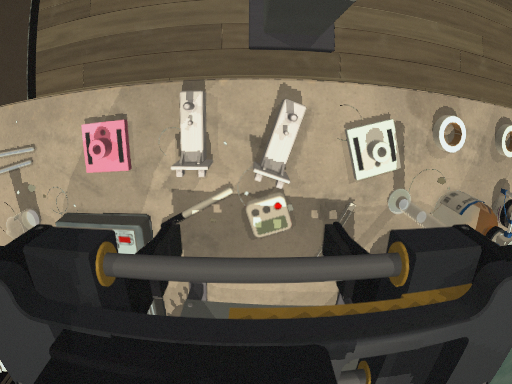

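Run:
```python
import cv2
i=cv2.imread('pics/w1.png')
cv2.imwrite('pics/w1z.png',cv2.resize(i[85:195,165:315],None,fx=5,fy=5,interpolation=cv2.INTER_CUBIC))
```

```text
(no output)
```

View pics/w1z.png

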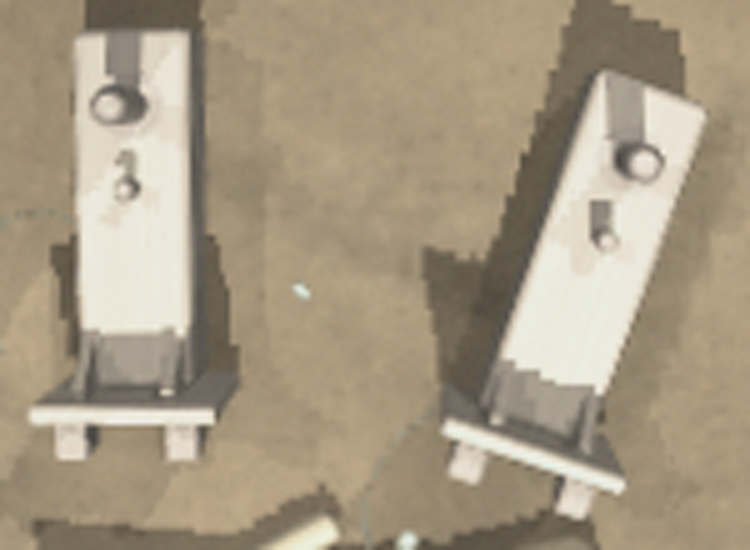

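```bash
cat >> h.py <<'E'
from scipy.optimize import least_squares
def fit(p,mod,uv,x0,z=0.,fish=True):
    mod=np.array(mod,float);uv=np.array(uv,float)
    def f(q):
        c,s=np.cos(q[2]),np.sin(q[2]);Rz=np.array([[c,-s,0],[s,c,0],[0,0,1]])
        return np.concatenate([proj(p,Rz@m+[q[0],q[1],z],fish)-u for m,u in zip(mod,uv)])
    r=least_squares(f,x0,x_scale=[10,10,.1]); return r.x,np.abs(r.fun).reshape(-1,2)
E
python3 - <<'E'
from h import *
w=snap('wrist');w['fish']=1
mod=[(-53,-16,30),(-53,16,30),(47.5,-25,52),(47.5,25,52),(-32,0,58),(-10,0,41)]
f=lambda L:[((U+.5)/5-.5+165,(V+.5)/5-.5+85) for U,V in L]
for L in ([(77,36),(189,31),(32,415),(213,415),(110,104),(125,190)],[(603,72),(705,115),(447,428),(622,486),(638,160),(606,240)]):
    q,r=fit(w,mod,f(L),[460,-180,0]);print(q.round(3),r.round(1).tolist())
E
```

```text
[ 4.52338e+02 -2.45188e+02 -1.40000e-02] [[0.7, 1.0], [0.6, 0.8], [0.7, 0.4], [0.8, 0.5], [0.0, 0.6], [0.1, 0.3]]
[ 4.66228e+02 -1.24542e+02 -3.26000e-01] [[1.2, 1.1], [1.1, 1.3], [1.1, 0.0], [0.5, 0.6], [0.9, 1.1], [0.2, 0.6]]
```

Run:
```python
from h import *
goto([570,-200,215],0)
a=snap('scene')
for uv in [(345,300),(400,268),(330,262),(290,195),(330,190),(240,188)]: print(uv,onz(a,uv,0).round(),onz(a,uv,100).round())
```

```text
P [ 499.6 -165.   259.7] yaw 1.571 shift [-35.   70.3  44.7] twist -1.571 j7 1.862
(345, 300) [ 586. -447.    0.] [ 525. -488.  100.]
(400, 268) [ 815. -469.    0.] [ 735. -508.  100.]
(330, 262) [ 654. -314.    0.] [ 587. -365.  100.]
(290, 195) [760.   7.   0.] [685. -71. 100.]
(330, 190) [898. -65.   0.] [ 812. -136.  100.]
(240, 188) [636. 151.   0.] [571.  63. 100.]
```

Request:
{"api": "carry_out", "payload": {
  "motion": [-8,15,9,0.18,1,-16,30,18,0.36,1,-25,45,27,0.54,1,-35,60,36,0.72,1,-35,70,44,0.9,1,-35,70,44,1.08,1,-35,70,44,1.26,1,-35,70,44,1.44,1,-35,70,44,1.57,1,-35,70,44,1.57,1]
}}

```text
time_s: 5.75
position: [569.8, -199.8, 215.6]
eef_rot: [-0.0, 1.0, 0.001, 0.0]
ft_force: [-0.1, 0.1, -0.7]
gripper_width: 87.1
```

Run:
```python
from h import *
w=snap('wrist','w2.png');w['fish']=1
print(yaw())
for name,z in [('slots_1',160),('upright',0)]:
    r=optics.spot_point(name,w)
    print(name,[(np.round(d['centre']).tolist(),round(d['conf'],2),onz(w,d['centre'],z)[:2].round(1).tolist()) for d in r])
```

```text
0.004288487450572324
slots_1 [([420.0, 123.0], 0.74, [707.3, -128.0]), ([427.0, 20.0], 0.71, [715.1, -38.7]), ([403.0, 226.0], 0.63, [703.6, -217.8])]
upright []
```

View pics/w2.png

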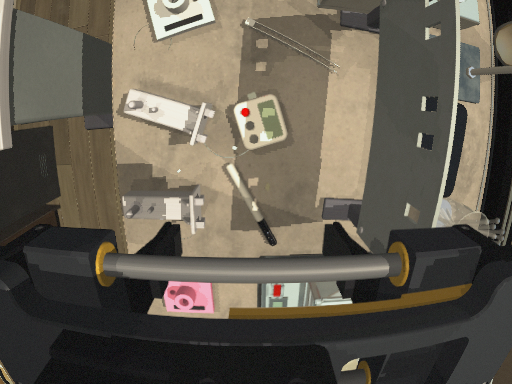

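Run:
```python
import cv2
i=cv2.imread('pics/w2.png')
cv2.imwrite('pics/w2z.png',cv2.resize(i[0:125,380:480],None,fx=4.8,fy=4.8,interpolation=cv2.INTER_CUBIC))
cv2.imwrite('pics/w2y.png',cv2.resize(i[115:240,380:480],None,fx=4.8,fy=4.8,interpolation=cv2.INTER_CUBIC))
```

```text
(no output)
```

View pics/w2z.png

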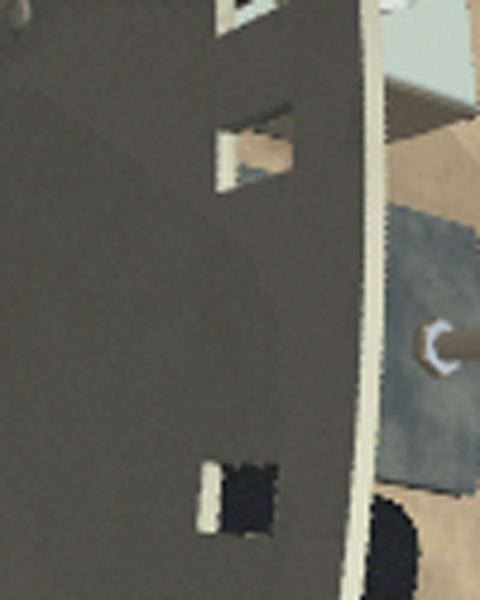

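View pics/w2y.png

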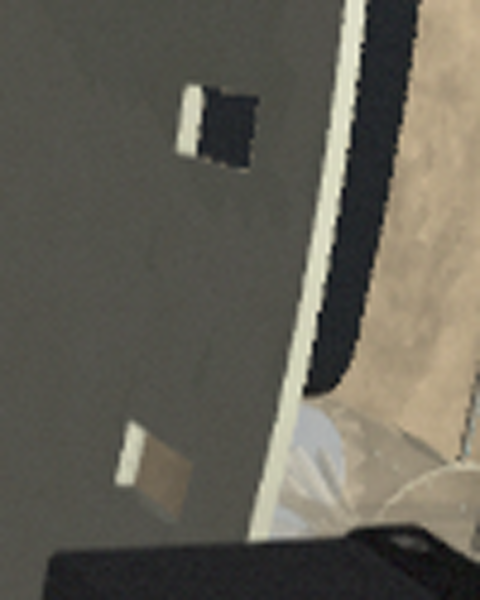

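Run:
```python
from h import *
w=snap('wrist');w['fish']=1
mod=[];uv=[]
def add(off,L):
    for U,V,y,z in L: mod.append((0,y,z));uv.append(((U+.5)/4.8-.5+380,(V+.5)/4.8-.5+off))
add(0,[(217,131,81,160),(217,192,69,160),(292,105,81,183),(292,168,69,183),(203,462,21,160),(198,531,9,160),(279,465,21,183),(273,535,9,183)])
add(115,[(187,87,-9,160),(177,153,-21,160),(258,97,-9,183),(249,167,-21,183),(131,421,-69,160),(115,484,-81,160),(190,460,-69,183),(178,522,-81,183)])
for z in(-3,0,3):
    q,r=fit(w,mod,uv,[700,-130,-.07],z=z);print(z,q.round(3),np.sqrt((r**2).mean()))
q,r=fit(w,mod,uv,[700,-130,-.07]);print(r.round(1).tolist())
def f(k):
    c,s=np.cos(k[2]),np.sin(k[2])
    return np.concatenate([proj(w,[k[0]-s*m[1],k[1]+c*m[1],m[2]+k[3]],True)-u for m,u in zip(mod,uv)])
k=least_squares(f,[707,-125,-.05,0],x_scale=[10,10,.1,10]);print(k.x,np.sqrt((k.fun**2).mean()))
c,s=np.cos(q[2]),np.sin(q[2])
for n,y in((1,90),(2,0),(3,-90)):
  print(n,'slot front',q[0]-s*y,q[1]+c*y)
```

```text
-3 [ 7.09092e+02 -1.26223e+02 -6.40000e-02] 0.7017891077077829
0 [ 7.07258e+02 -1.26170e+02 -6.50000e-02] 0.4967203430129977
3 [ 7.05427e+02 -1.26115e+02 -6.60000e-02] 0.9153772536293006
[[0.3, 0.2], [0.2, 0.4], [0.1, 0.8], [0.0, 0.4], [0.3, 0.0], [0.0, 0.1], [0.0, 0.9], [0.2, 0.2], [0.2, 0.9], [0.1, 0.3], [0.1, 0.0], [0.2, 1.1], [0.3, 0.5], [0.2, 0.4], [0.6, 0.3], [0.3, 1.6]]
[ 7.07615488e+02 -1.26180250e+02 -6.45845141e-02 -5.84598699e-01] 0.4806340694876396
1 slot front 713.0874048340078 -36.35871394579257
2 slot front 707.2583461588289 -126.16974931985627
3 slot front 701.42928748365 -215.98078469391996
```

Run:
```python
from h import *
goto([452.3,-245.2,110],np.pi/2-.014)
```

```text
P [ 569.7 -200.   215.7] yaw 0.003 shift [-117.7   44.9  105.6] twist -1.553 j7 0.514
```

Request:
{"api": "carry_out", "payload": {
  "motion": [-30,10,0,-0.18,1,-60,20,0,-0.36,1,-90,35,10,-0.54,1,-118,45,30,-0.72,1,-118,45,50,-0.9,1,-118,45,70,-1.08,1,-118,45,85,-1.26,1,-118,45,100,-1.44,1,-118,45,105,-1.553,1,-118,45,105,-1.553,1]
}}

```text
time_s: 7.2
position: [451.7, -245.4, 110.4]
eef_rot: [-0.0, 0.712, 0.702, 0.001]
ft_force: [-0.2, 0.8, 0.5]
gripper_width: 87.2
```

Run:
```python
from h import *
w=snap('wrist','w3.png')
goto([452.3,-245.2,3],np.pi/2-.014)
```

```text
P [ 451.9 -245.5  110.7] yaw 1.554 shift [  0.2   0.2 107.7] twist -0.002 j7 2.119
```

View pics/w3.png

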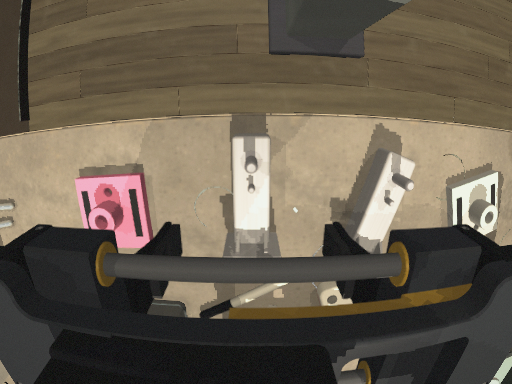

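Request:
{"api": "carry_out", "payload": {
  "motion": [0,0,40,0,1,0,0,80,0,1,0,0,100,0,1,0,0,107.5,0,1,0,0,107.5,0,1,0,0,107.5,0,0.2,0,0,107.5,0,0.2,0,0,107.5,0,0.2,0,0,107.5,0,0.2,0,0,107.5,0,0.2],
  "newtons": 45
}}

```text
time_s: 8.5
position: [452.1, -245.4, 3.3]
eef_rot: [0.0, 0.713, 0.701, 0.001]
ft_force: [0.4, 0.2, 0.2]
gripper_width: 44.7
```

Run:
```python
from h import *
P,T,s=pose();print(P,yaw(),s['gripper_width'],s['ft_force'])
# beam hang pose pair 3
th=-.065;c,sn=np.cos(th),np.sin(th)
ux=np.array([c,sn,0]);f3=np.array([701.43,-215.98,0])
for gap in (90,30): 
    tgt=f3-ux*(50+gap); print(gap,tgt); goto([*tgt[:2],3.5+135],np.pi/2+th)
```

```text
[ 452.11333475 -245.36383076    3.29626267] 1.5543402554528811 44.70958518006185 [0.35551681 0.21840493 0.19647409]
90 [ 561.72564589 -206.88640656    0.        ]
P [ 452.1 -245.4    3.3] yaw 1.554 shift [  40.4  109.1 -135. ] twist 0.049 j7 2.244
30 [ 621.59894051 -210.78366089    0.        ]
P [ 452.1 -245.4    3.3] yaw 1.554 shift [  37.5  169.1 -134.9] twist 0.049 j7 2.244
```

Request:
{"api": "carry_out", "payload": {
  "motion": [0,0,0,0,0.2,0,0,0,0,0.2,0,0,0,0,0.2,0,0,0,0,0.2,0,0,-40,0,0.2,0,0,-80,0,0.2,0,0,-120,0,0.2,0,0,-135,0,0.2,20,50,-135,0.025,0.2,40,105,-135,0.049,0.2]
}}

```text
time_s: 9.75
position: [558.6, -206.5, 138.1]
eef_rot: [-0.0, 0.73, 0.683, 0.001]
ft_force: [-0.3, -1.4, -0.1]
gripper_width: 32.0
```

Run:
```python
from h import *
P,T,s=pose();print(P,yaw(),s['gripper_width'],s['ft_force'])
w=snap('wrist','w4.png')
snap('side','s4.png')
```

```text
[ 558.55016884 -206.52121158  138.05402069] 1.5037808291671237 31.988790055327446 [-0.2604699  -1.40040683 -0.09701877]
```

View pics/w4.png

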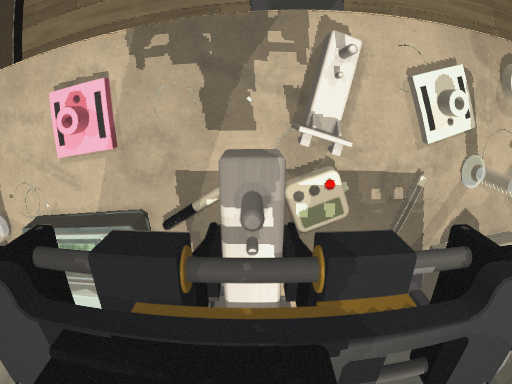

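Run:
```python
from h import *
w=snap('wrist','w5.png');w['fish']=1
i=w['pixels'][140:265,200:310,::-1]
cv2.imwrite('pics/w5z.png',cv2.resize(i,None,fx=4.8,fy=4.8,interpolation=cv2.INTER_CUBIC))
P,T,s=pose();print(P)
```

```text
[ 559.18042835 -204.68245059  136.12085044]
```

View pics/w5z.png

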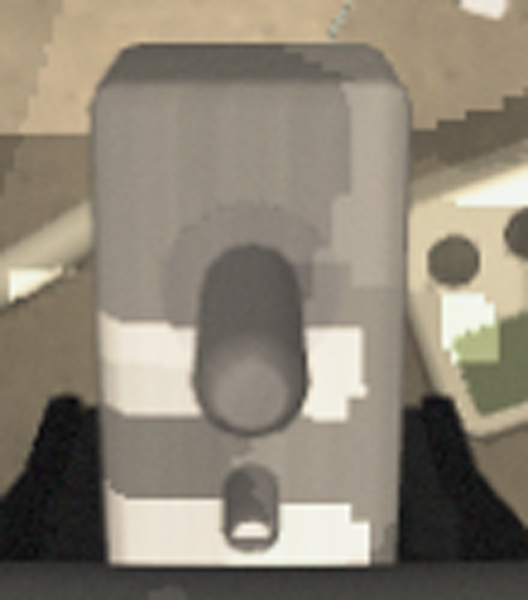

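```bash
cat > inhand.py <<'E'
from h import *
def inhand(w,pts,off,sc,mod):
    P,T,s=pose()
    uv=[((U+.5)/sc-.5+off[0],(V+.5)/sc-.5+off[1]) for U,V in pts]
    def f(k):
        c,sn=np.cos(k[2]),np.sin(k[2]);Rz=np.array([[c,-sn,0],[sn,c,0],[0,0,1]])
        Ry=Ro.from_rotvec([0,k[4],0]).as_matrix()
        return np.concatenate([proj(w,Rz@(Ry@np.array(m))+[k[0],k[1],k[3]],True)-u for m,u in zip(mod,uv)])
    for fixp in (True,):
        r=least_squares(lambda k:f([*k,0]),[P[0],P[1],yaw()-np.pi/2,P[2]-3],x_scale=[10,10,.1,10])
        print('P',P.round(1),'yaw-',round(yaw()-np.pi/2,3),'beam',r.x.round(3),'res',np.abs(r.fun).round(1))
        d=r.x[:2]-P[:2];th=r.x[2];print('beam-TCP along x,y,z',(d@[np.cos(th),np.sin(th)]).round(1),(d@[-np.sin(th),np.cos(th)]).round(1),(r.x[3]-P[2]).round(1))
E
python3 - <<'E'
from inhand import *
w=snap('wrist');w['fish']=1
inhand(w,[(250,390),(250,532),(98,88),(406,88)],(200,140),4.8,[(-32,0,58),(-10,0,41),(-53,-16,30),(-53,16,30)])
E
```

```text
P [ 557.5 -206.5  136.6] yaw- -0.064 beam [ 5.60972e+02 -2.04989e+02 -6.60000e-02  1.27978e+02] res [0.2 0.1 0.  0.8 1.3 0.3 1.  0.6]
beam-TCP along x,y,z 3.4 1.7 -8.6
```

Run:
```python
from h import *
for _ in range(6):
    w=snap('wrist'); P,T,s=pose(); c=-w['R'].T@w['t']; print(s['time_s'],P.round(2),s['dq'].round(3)[:4],(T.T@(c-P)).round(1))
```

```text
10.0 [ 556.68 -207.46  137.17] [ 0.008 -0.029  0.018  0.014] [   0.8  -74.4 -162.1]
10.05 [ 556.35 -207.93  137.65] [ 0.003 -0.02   0.01   0.004] [   0.3  -74.9 -162.2]
10.1 [ 556.38 -208.01  138.04] [-0.001 -0.012  0.002 -0.003] [  -0.   -75.2 -162.3]
10.15 [ 556.53 -208.03  138.35] [-0.002 -0.007 -0.003 -0.005] [  -0.2  -75.3 -162.4]
10.2 [ 556.72 -207.84  138.52] [-0.003 -0.003 -0.006 -0.007] [  -0.3  -75.4 -162.5]
10.25 [ 556.9  -207.73  138.64] [-0.003  0.001 -0.002 -0.006] [  -0.3  -75.4 -162.6]
```

Run:
```python
from h import *
w=snap('wrist','w6.png');w['fish']=1
cv2.imwrite('pics/w6z.png',cv2.resize(w['pixels'][140:265,200:310,::-1],None,fx=4.8,fy=4.8,interpolation=cv2.INTER_CUBIC))
```

```text
(no output)
```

View pics/w6z.png

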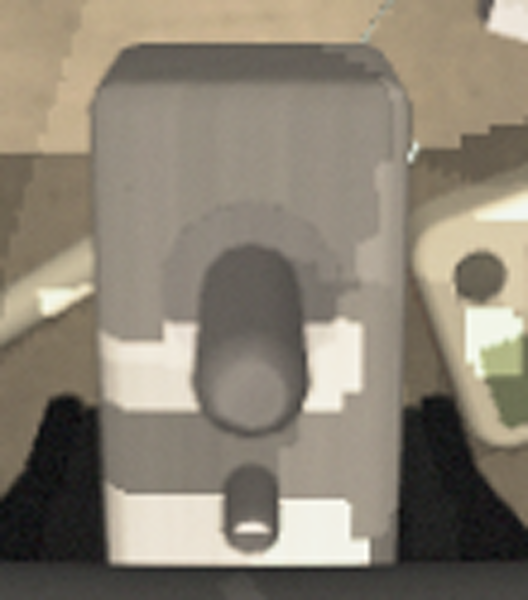

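Run:
```python
from inhand import *
w=snap('wrist');w['fish']=1
inhand(w,[(250,394),(250,530),(96,85),(408,85)],(200,140),4.8,[(-32,0,58),(-10,0,41),(-53,-16,30),(-53,16,30)])
# predictions with assumed offset dz=-3.3
P,T,s=pose();th=yaw()-np.pi/2
for dx in (0,2):
  for m in [(-32,0,58),(-10,0,41),(-53,-16,30),(-53,16,30),(-32,0,30)]:
    m=np.array(m)+[dx,0,0];X=P+[np.cos(th)*m[0]-np.sin(th)*m[1],np.sin(th)*m[0]+np.cos(th)*m[1],m[2]-3.3]
    u=proj(w,X,True);print(((u-[200,140]+.5)*4.8-.5).round())
```

```text
P [ 557.3 -207.5  138.7] yaw- -0.066 beam [ 5.58324e+02 -2.07924e+02 -7.20000e-02  1.31587e+02] res [0.3 0.8 0.1 0.1 1.1 0.4 0.9 0.6]
beam-TCP along x,y,z 1.1 -0.4 -7.2
[254. 396.]
[253. 537.]
[87. 83.]
[418.  83.]
[253. 290.]
[254. 418.]
[253. 555.]
[ 87. 104.]
[417. 103.]
[253. 309.]
```

Run:
```python
from h import *
th=-.065;c,sn=np.cos(th),np.sin(th)
ux=np.array([c,sn,0]);f3=np.array([701.43,-215.98,0])
for gap in (16,4,0): 
    tgt=f3-ux*(50+gap); print(gap,tgt); goto([*tgt[:2],138.3],np.pi/2+th)
```

```text
16 [ 635.56937592 -211.69302024    0.        ]
P [ 557.3 -207.5  138.7] yaw 1.505 shift [ 1.  78.4  0.6] twist -0.001 j7 2.004
4 [ 647.54403484 -212.4724711     0.        ]
P [ 557.3 -207.5  138.7] yaw 1.505 shift [ 1.  90.4  0.6] twist -0.001 j7 2.004
0 [ 651.53558782 -212.73228806    0.        ]
P [ 557.3 -207.5  138.7] yaw 1.505 shift [ 1.  94.4  0.6] twist -0.001 j7 2.004
```

Request:
{"api": "carry_out", "payload": {
  "motion": [0.5,25,0.5,0,0.2,1,50,0.5,0,0.2,1,70,0.5,0,0.2,1,76,0.5,0,0.2,1,78,0.5,0,0.2,1,78,0.5,0,0.2,1,81,0.5,0,0.2,1,84,0.5,0,0.2,1,87,0.5,0,0.2,1,90,0.5,0,0.2]
}}

```text
time_s: 11.6
position: [647.3, -212.4, 138.4]
eef_rot: [0.0, 0.73, 0.683, 0.001]
ft_force: [-0.2, -0.1, -1.0]
gripper_width: 31.9
```

```bash
python3 - <<'E'
from h import *
for _ in range(4):
    w=snap('wrist'); 
P,T,s=pose();print(P.round(1),s['ft_force'],s['wrist_torque'],yaw())
snap('scene','c7.png');snap('side','s7.png')
goto([651.5,-212.7,138.3],np.pi/2-.065)
E
python3 -c "
import cv2
a=cv2.imread('pics/c7.png')[150:300,230:400];b=cv2.imread('pics/s7.png')[90:240,160:330]
cv2.imwrite('pics/c7z.png',cv2.resize(cv2.hconcat([a,b]),(794,350),interpolation=cv2.INTER_CUBIC))"
```

```text
[ 647.1 -212.5  138.3] [ 0.40029759  0.41911431 -1.32174141] [-0.03062615  0.03438289 -0.04214575] 1.5046085271092524
P [ 647.  -212.5  138.4] yaw 1.505 shift [0.1 4.5 0.1] twist -0.001 j7 2.006
```

View pics/c7z.png

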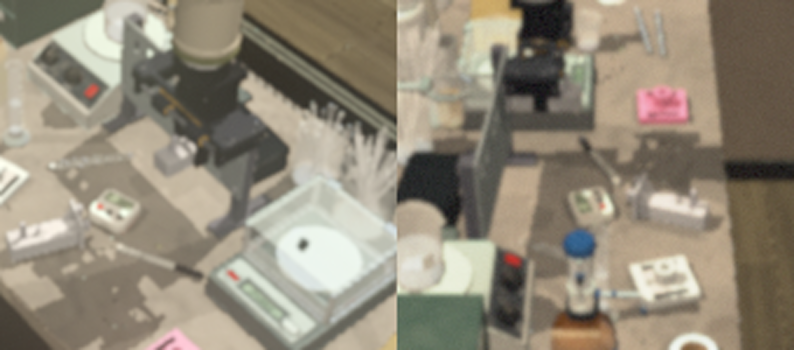

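Request:
{"api": "carry_out", "payload": {
  "motion": [0,1,0,0,0.2,0,2,0,0,0.2,0,3,0,0,0.2,0,4,0,0,0.2,0,4.5,0,0,0.2,0,5,0,0,0.2,0,5.5,0,0,0.2,0,5.5,0,0,0.2,0,5.5,0,0,0.2,0,5.5,0,0,0.2]
}}

```text
time_s: 13.15
position: [651.2, -212.7, 138.3]
eef_rot: [-0.001, 0.73, 0.683, 0.0]
ft_force: [-8.0, 1.8, 2.8]
gripper_width: 31.9
```

Request:
{"api": "carry_out", "payload": {
  "motion": [0,0,2,0,0.2,0,-0.3,4,0,0.2,0,-0.3,6,0,0.2,0,-0.3,8,0,0.2,0,-0.3,10,0,0.2,0,-0.3,11.5,0,0.2,0,-0.3,13,0,0.2,0,-0.3,14,0,0.2,0,-0.3,14.5,0,0.2,0,-0.3,14.5,0,0.2]
}}

```text
time_s: 14.4
position: [651.1, -212.8, 125.0]
eef_rot: [-0.001, 0.73, 0.683, 0.001]
ft_force: [-3.5, 1.7, 7.6]
gripper_width: 31.7
```

Request:
{"api": "carry_out", "payload": {
  "motion": [0,0,0,0,0.7,0,0,0,0,0.7,0,0,0,0,0.8,0,0,0,0,0.8,0,0,0,0,0.8,0,0,-10,0,0.8,0,0,-30,0,0.8,0,-20,-60,0,0.8,0,-50,-90,0,1,0,-80,-100,0,1]
}}

```text
time_s: 15.65
position: [571.3, -208.6, 228.5]
eef_rot: [0.001, 0.73, 0.683, 0.002]
ft_force: [-1.4, 0.3, 0.2]
gripper_width: 81.9
```

Run:
```python
from h import *
print(pose()[0],pose()[2]['gripper_width'])
for n in ('scene','side'):
  p=snap(n)
  cv2.imwrite(f'pics/{n}8.png',cv2.resize(p['pixels'][130:290,220:400,::-1] if n=='scene' else p['pixels'][100:240,160:320,::-1],None,fx=3.5,fy=3.5,interpolation=cv2.INTER_CUBIC))
snap('wrist','w8.png')
goto([466.2,-124.5,110],np.pi/2-.326)
```

```text
[ 571.30250146 -208.60870067  228.51905582] 81.86051980305771
P [ 571.1 -208.3  227.6] yaw 1.503 shift [  76.1 -110.7  117.4] twist 0.258 j7 1.969
```

View pics/scene8.png

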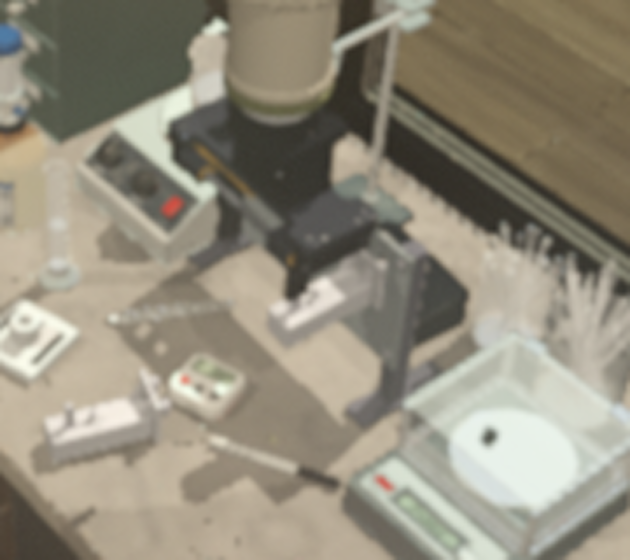

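View pics/w8.png

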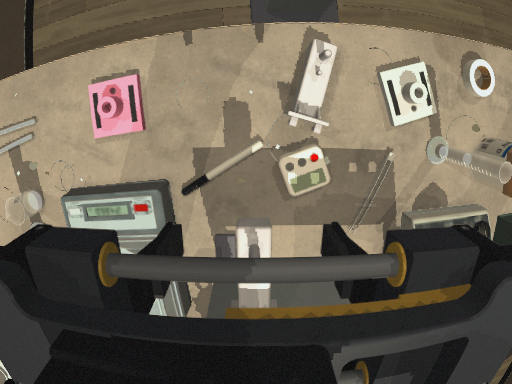

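Request:
{"api": "carry_out", "payload": {
  "motion": [25,-35,20,0.1,1,50,-70,40,0.2,1,76,-111,80,0.258,1,76,-111,117,0.258,1,76,-111,117,0.258,1,76,-111,117,0.258,1,76,-111,117,0.258,1,76,-111,117,0.258,1,76,-111,117,0.258,1,76,-111,117,0.258,1]
}}

```text
time_s: 17.05
position: [466.0, -124.6, 110.5]
eef_rot: [-0.0, 0.812, 0.583, 0.002]
ft_force: [0.2, -0.0, 0.7]
gripper_width: 87.0
```

Run:
```python
from h import *
w=snap('wrist','w9.png')
goto([466.2,-124.5,3.3],np.pi/2-.326)
```

```text
P [ 465.9 -124.6  110.5] yaw 1.245 shift [ -0.3  -0.  107.2] twist 0.0 j7 1.519
```

View pics/w9.png

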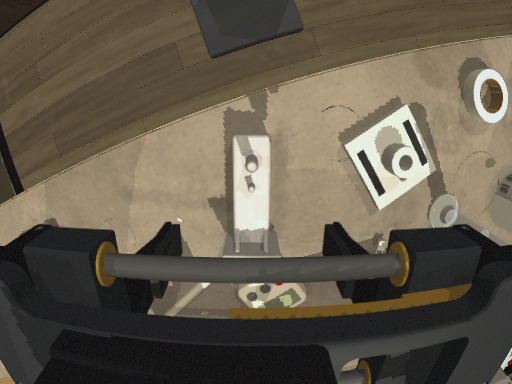

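Request:
{"api": "carry_out", "payload": {
  "motion": [0,0,50,0,1,0,0,90,0,0.8,0,0,107,0,0.6,0,0,107,0,0.2,0,0,107,0,0.2,0,0,107,0,0.2,0,0,107,0,0.2,0,0,107,0,0.2,0,0,107,0,0.2,0,0,107,0,0.2]
}}

```text
time_s: 18.35
position: [466.8, -124.2, 4.1]
eef_rot: [0.0, 0.812, 0.583, 0.003]
ft_force: [-2.3, 0.6, 8.7]
gripper_width: 31.9
```

Run:
```python
from h import *
P,T,s=pose();print(P,yaw(),s['gripper_width'])
th=-.065;ux=np.array([np.cos(th),np.sin(th)]);f1=np.array([713.09,-36.36])
for gap in (80,16,4): 
    tgt=f1-ux*(50+gap); print(gap,tgt); goto([*tgt[:2],P[2]+135],np.pi/2+th)
```

```text
[ 466.81553654 -124.24576203    4.08252717] 1.245147572625552 31.87382052528249
80 [583.36452832 -27.91594895]
P [ 466.8 -124.2    4.1] yaw 1.245 shift [ 129.2   80.1 -134.1] twist -0.261 j7 1.68
16 [647.22937592 -32.07302024]
P [ 466.8 -124.2    4.1] yaw 1.245 shift [ 145.7  141.9 -133.8] twist -0.261 j7 1.68
4 [659.20403484 -32.8524711 ]
P [ 466.8 -124.2    4.1] yaw 1.245 shift [ 148.8  153.5 -133.8] twist -0.261 j7 1.68
```

Request:
{"api": "carry_out", "payload": {
  "motion": [0,0,-40,0,0.2,0,0,-85,0,0.2,0,0,-125,0,0.2,30,20,-134,-0.06,0.2,65,40,-134,-0.13,0.2,100,60,-134,-0.2,0.2,129,80,-134,-0.261,0.2,129,80,-134,-0.261,0.2,129,80,-134,-0.261,0.2,129,80,-134,-0.261,0.2]
}}

```text
time_s: 19.6
position: [582.6, -29.0, 139.0]
eef_rot: [0.0, 0.73, 0.683, 0.003]
ft_force: [-0.3, -0.1, -1.7]
gripper_width: 31.8
```

Run:
```python
from inhand import *
for _ in range(3): w=snap('wrist','w10.png')
w['fish']=1
P,T,s=pose();print(P,yaw(),s['gripper_width'],s['ft_force'])
cv2.imwrite('pics/w10z.png',cv2.resize(w['pixels'][140:265,200:310,::-1],None,fx=4.8,fy=4.8,interpolation=cv2.INTER_CUBIC))
th=yaw()-np.pi/2
for m in [(-32,0,58),(-10,0,41),(-53,-16,30),(-53,16,30)]:
    m=np.array(m);X=P+[np.cos(th)*m[0]-np.sin(th)*m[1],np.sin(th)*m[0]+np.cos(th)*m[1],m[2]-4.1]
    u=proj(w,X,True);print(((u-[200,140]+.5)*4.8-.5).round())
th=-.065;ux=np.array([np.cos(th),np.sin(th)]);f1=np.array([713.09,-36.36])
for gap in (16,4,): 
    tgt=f1-ux*(50+gap); goto([*tgt[:2],139],np.pi/2+th)
```

```text
[582.90219078 -28.50399314 139.13571985] 1.505218171101685 31.588815334546965 [-0.49214297  0.22369671 -1.41258448]
[256. 393.]
[254. 534.]
[88. 82.]
[418.  82.]
P [582.9 -28.5 139.1] yaw 1.505 shift [ 0.7 64.4  0.4] twist -0.001 j7 1.677
P [582.9 -28.5 139.1] yaw 1.505 shift [ 0.7 76.4  0.5] twist -0.001 j7 1.677
```

View pics/w10z.png

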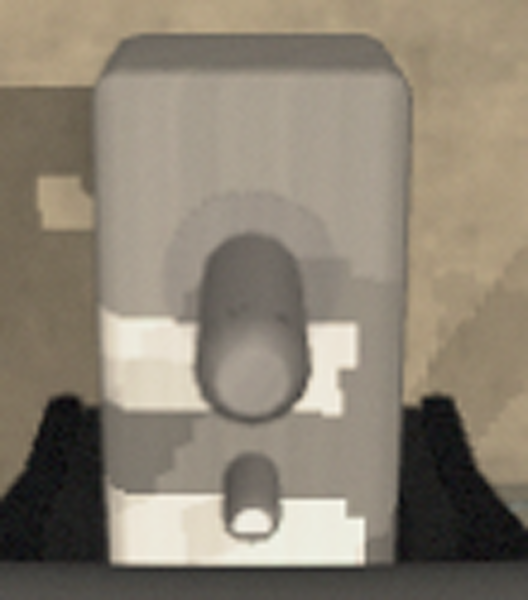

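View pics/w10.png

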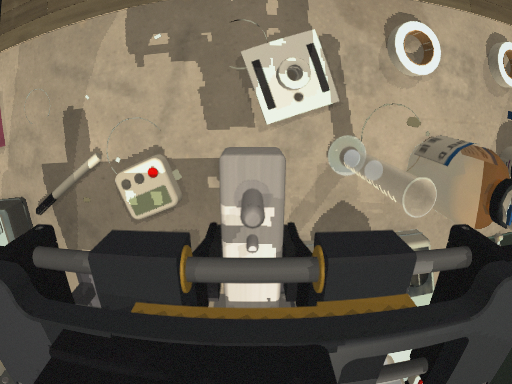

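Request:
{"api": "carry_out", "payload": {
  "motion": [0.7,20,0.4,0,0.2,0.7,42,0.4,0,0.2,0.7,58,0.4,0,0.2,0.7,63,0.4,0,0.2,0.7,65,0.4,0,0.2,0.7,68,0.4,0,0.2,0.7,71,0.4,0,0.2,0.7,74,0.4,0,0.2,0.7,76,0.4,0,0.2,0.7,78,0.4,0,0.2]
}}

```text
time_s: 21.0
position: [660.9, -32.9, 139.1]
eef_rot: [0.0, 0.73, 0.684, 0.003]
ft_force: [-0.2, 0.4, -1.5]
gripper_width: 32.0
```

Run:
```python
from h import *
for _ in range(3): P,T,s=pose();print(P,yaw(),s['gripper_width'],s['ft_force']);w=snap('wrist')
goto([663.2,-33.1,139],np.pi/2-.065)
```

```text
[660.91025013 -32.88582728 139.1014369 ] 1.5052951642236412 31.956995600472215 [-0.19403246  0.44177412 -1.45541852]
[661.0828303  -32.88427996 139.07053129] 1.5053402965662006 31.38503660667471 [-0.01496966 -0.12760901 -1.66665717]
[660.92976939 -32.93311714 139.05104582] 1.5052973909706848 31.634759743754355 [-0.23578435 -0.01931856 -1.82315485]
P [660.8 -32.9 139. ] yaw 1.505 shift [-0.   2.4  0.1] twist -0.001 j7 1.727
```

Push on to contact (expected near x ≈ 664).

Request:
{"api": "carry_out", "payload": {
  "motion": [0,1,0,0,0.2,0,2,0,0,0.2,0,2.6,0,0,0.2,0,3.2,0,0,0.2,0,3.8,0,0,0.2,0,4.4,0,0,0.2,0,5,0,0,0.2,0,5,0,0,0.2,0,5,0,0,0.2,0,5,0,0,0.2]
}}

```text
time_s: 22.4
position: [663.8, -33.2, 138.9]
eef_rot: [-0.002, 0.73, 0.683, 0.002]
ft_force: [-13.5, 1.0, 5.5]
gripper_width: 31.7
```

Request:
{"api": "carry_out", "payload": {
  "motion": [0,0,2,0,0.2,0,-0.4,4,0,0.2,0,-0.4,6,0,0.2,0,-0.4,8,0,0.2,0,-0.4,10,0,0.2,0,-0.4,11.5,0,0.2,0,-0.4,13,0,0.2,0,-0.4,14,0,0.2,0,-0.4,14.5,0,0.2,0,-0.4,14.5,0,0.2]
}}

```text
time_s: 23.65
position: [663.7, -33.2, 125.8]
eef_rot: [-0.001, 0.73, 0.684, 0.002]
ft_force: [-5.5, 1.1, 8.7]
gripper_width: 31.6
```

Request:
{"api": "carry_out", "payload": {
  "motion": [0,0,0,0,0.7,0,0,0,0,0.7,0,0,0,0,0.8,0,0,0,0,0.8,0,0,0,0,0.8,0,0,-10,0,0.8,0,0,-30,0,0.8,0,-20,-60,0,0.8,0,-60,-110,0,1,0,-100,-140,0,1]
}}

```text
time_s: 24.9
position: [563.5, -28.0, 269.1]
eef_rot: [-0.0, 0.73, 0.683, 0.003]
ft_force: [0.5, 0.5, 1.8]
gripper_width: 82.1
```

Run:
```python
from h import *
print(pose()[0])
for _ in range(2): snap('wrist')
for n in ('scene','side'):
  p=snap(n)
  cv2.imwrite(f'pics/{n}9.png',cv2.resize(p['pixels'][130:290,190:370,::-1] if n=='scene' else p['pixels'][100:240,160:320,::-1],None,fx=3.5,fy=3.5,interpolation=cv2.INTER_CUBIC))
goto([540,60,260],np.pi/2)
w=snap('wrist','w11.png');w['fish']=1
for name,z in [('plate_1',0),('roll_1',0),('beam_1_seat',152),('cylinder_25',0),('cream_jar',0)]:
    r=optics.spot_point(name,w)
    print(name,[(np.round(d['centre']).tolist(),round(d['conf'],2),onz(w,d['centre'],z)[:2].round(1).tolist()) for d in r])
```

```text
[563.47024033 -27.9890403  269.11640068]
P [564.  -27.1 267.6] yaw 1.505 shift [ 85.3 -29.7   8.1] twist -0.065 j7 1.598
plate_1 [([495.0, 114.0], 0.86, [495.7, 431.5]), ([40.0, 126.0], 0.85, [471.6, -381.6]), ([276.0, 98.0], 0.68, [477.9, 15.0])]
roll_1 [([450.0, 81.0], 0.88, [444.9, 314.5]), ([368.0, 74.0], 0.66, [442.7, 157.0])]
beam_1_seat []
cylinder_25 [([316.0, 150.0], 0.71, [557.0, 70.8]), ([454.0, 158.0], 0.35, [578.2, 328.9])]
cream_jar [([454.0, 162.0], 0.73, [583.8, 329.2])]
```

View pics/scene9.png

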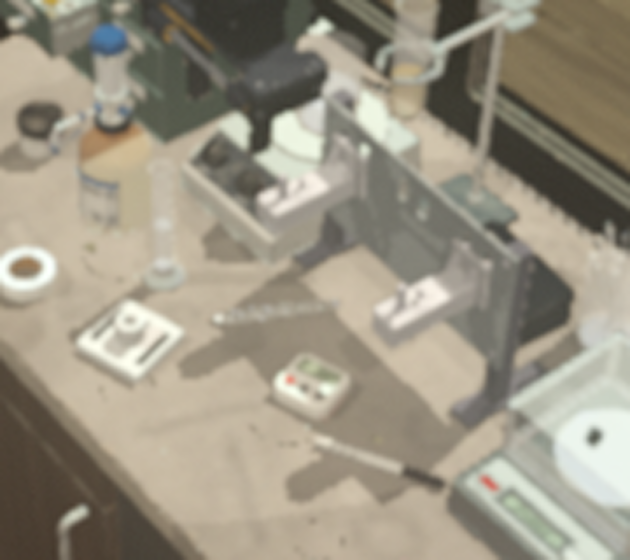

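View pics/w11.png

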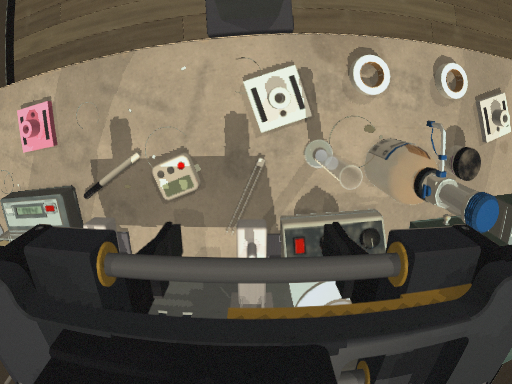

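Run:
```python
from h import *
goto([610,-195,240],0.001)
```

```text
P [563.8 -27.4 264.8] yaw 1.505 shift [-164.2   57.1   24.1] twist 1.504 j7 1.598
```

Request:
{"api": "carry_out", "payload": {
  "motion": [-20,6,0,0.18,1,-40,12,0,0.36,1,-60,20,0,0.54,1,-85,30,0,0.72,1,-110,40,5,0.9,1,-140,50,15,1.08,1,-164,57,24,1.26,1,-164,57,24,1.44,1,-164,57,24,1.504,1,-164,57,24,1.504,1]
}}

```text
time_s: 26.65
position: [609.9, -194.9, 239.3]
eef_rot: [-0.001, 1.0, 0.001, -0.001]
ft_force: [-0.2, 0.2, -0.3]
gripper_width: 86.9
```

Run:
```python
from h import *
for _ in range(5): snap('wrist')
w=snap('wrist','w12.png')
cv2.imwrite('pics/w12z.png',cv2.resize(w['pixels'][0:235,200:400,::-1],None,fx=2.5,fy=2.5,interpolation=cv2.INTER_CUBIC))
print(pose()[0],yaw())
```

```text
[ 609.89438302 -194.72103708  240.16166526] 0.001557462151527057
```

View pics/w12.png

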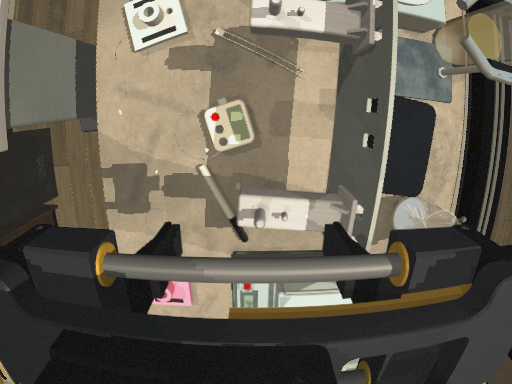

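View pics/w12z.png

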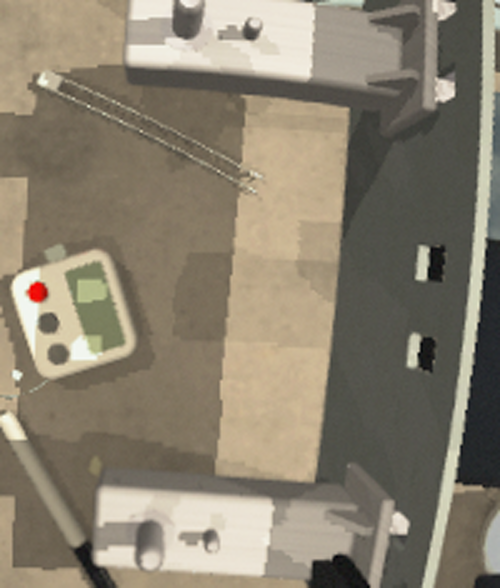

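Run:
```python
import cv2
i=cv2.imread('pics/w12.png')
cv2.imwrite('pics/za.png',cv2.resize(i[0:45,240:390],None,fx=5,fy=5,interpolation=cv2.INTER_CUBIC))
cv2.imwrite('pics/zb.png',cv2.resize(i[180:245,230:370],None,fx=5,fy=5,interpolation=cv2.INTER_CUBIC))
```

```text
(no output)
```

View pics/za.png

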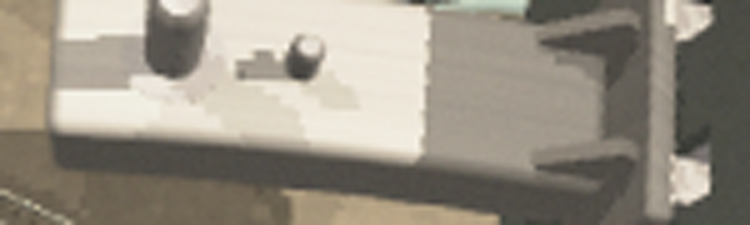

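View pics/zb.png

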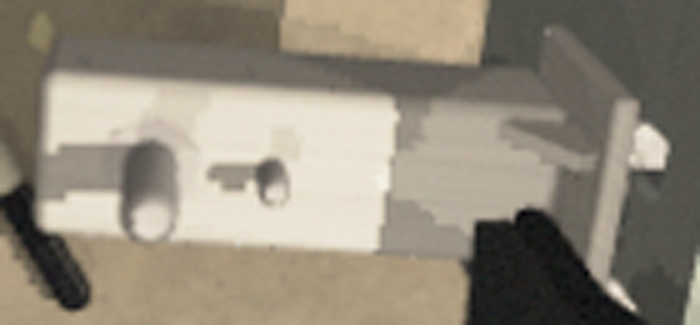

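Run:
```python
from h import *
w=snap('wrist');w['fish']=1
def run(pts,mod,off,x0,dr):
    uv=np.array([((U+.5)/5-.5+off[0],(V+.5)/5-.5+off[1]) for U,V in pts])
    def X(k,m):
        c,s=np.cos(k[2]),np.sin(k[2]); m=np.array(m,float)-[52,0,38]
        m=np.array([m[0]-m[2]*dr,m[1],m[2]+m[0]*dr])
        return np.array([k[0]+c*m[0]-s*m[1],k[1]+s*m[0]+c*m[1],160+m[2]])
    r=least_squares(lambda k:np.concatenate([proj(w,X(k,m),True)-u for m,u in zip(mod,uv)]),x0,x_scale=[10,10,.1])
    print(dr,'neck',r.x.round(3),'res',r.fun.round(1),'seat',X(r.x,(-32,0,30)).round(1),'top',X(r.x,(-32,0,58)).round(1))
for dr in (0,.04):
    run([(180,8),(309,47),(55,133),(658,215)],[(-32,0,58),(-10,0,41),(-53,-16,30),(47.5,-25,52)],(240,0),[710,-36,-.065],dr)
    run([(151,221),(273,190),(48,75),(40,228),(628,103)],[(-32,0,58),(-10,0,41),(-53,16,30),(-53,-16,30),(47.5,25,52)],(230,180),[704,-216,-.065],dr)
th=-.065
for f in ((713.09,-36.36),(701.43,-215.98)):
    print('nominal neck',np.array(f)+2*np.array([np.cos(th),np.sin(th)]),'seat',np.array(f)-82*np.array([np.cos(th),np.sin(th)]))
```

```text
0 neck [ 7.13291e+02 -3.51140e+01 -3.30000e-02] res [ 0.7 -1.4  0.2 -0.  -2.5  1.1  1.7  0.3] seat [629.3 -32.4 152. ] top [629.3 -32.4 180. ]
0 neck [ 7.01909e+02 -2.16307e+02 -8.40000e-02] res [ 0.9  0.   1.2  0.8 -1.5 -1.4 -2.3  1.5  1.6 -0.4] seat [ 618.2 -209.3  152. ] top [ 618.2 -209.3  180. ]
0.04 neck [ 7.13873e+02 -3.52060e+01 -4.70000e-02] res [ 0.1 -1.2  0.3  0.1 -1.6  0.8  1.2  0.3] seat [630.3 -31.3 148.6] top [629.2 -31.2 176.6]
0.04 neck [ 7.02242e+02 -2.16461e+02 -7.20000e-02] res [ 0.1 -0.2  1.   0.7 -0.8 -1.2 -1.2  1.3  0.9 -0.3] seat [ 618.8 -210.5  148.6] top [ 617.7 -210.4  176.6]
nominal neck [715.08577649 -36.48990848] seat [631.26316402 -31.03375242]
nominal neck [ 703.42577649 -216.10990848] seat [ 619.60316402 -210.65375242]
```

Run:
```python
from h import *
goto([525,10,190],1.69)
goto([525,10,190],1.57)
```

```text
P [ 609.9 -194.8  240.2] yaw 0.001 shift [ -84.6 -204.7   51. ] twist 1.453 j7 0.56
P [ 609.9 -194.8  240.2] yaw 0.001 shift [ -84.6 -204.7   51. ] twist -1.569 j7 0.56
```

Request:
{"api": "carry_out", "payload": {
  "motion": [-10,-20,0,-0.18,1,-25,-50,0,-0.36,1,-40,-80,0,-0.54,1,-55,-115,0,-0.72,1,-70,-150,15,-0.9,1,-85,-185,30,-1.08,1,-85,-205,50,-1.26,1,-85,-205,50,-1.44,1,-85,-205,50,-1.57,1,-85,-205,50,-1.57,1]
}}

```text
time_s: 28.25
position: [524.6, 10.3, 191.1]
eef_rot: [-0.001, 0.707, 0.707, 0.002]
ft_force: [-0.1, -0.0, -1.1]
gripper_width: 87.1
```

Run:
```python
from h import *
for _ in range(4): snap('wrist')
w=snap('wrist','w13.png')
print(pose()[0],yaw())
cv2.imwrite('pics/w13z.png',cv2.resize(w['pixels'][50:200,200:350,::-1],None,fx=4,fy=4,interpolation=cv2.INTER_CUBIC))
```

```text
[524.61138576  10.29751222 191.03095035] 1.5696461249607871
```

View pics/w13.png

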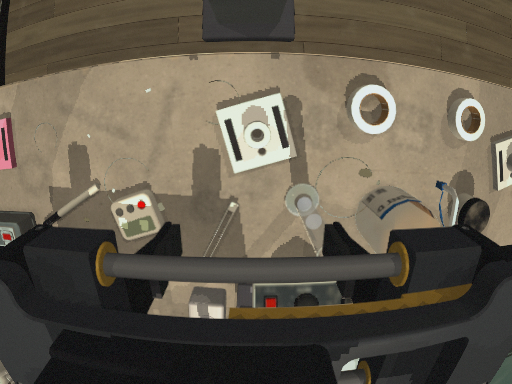

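View pics/w13z.png

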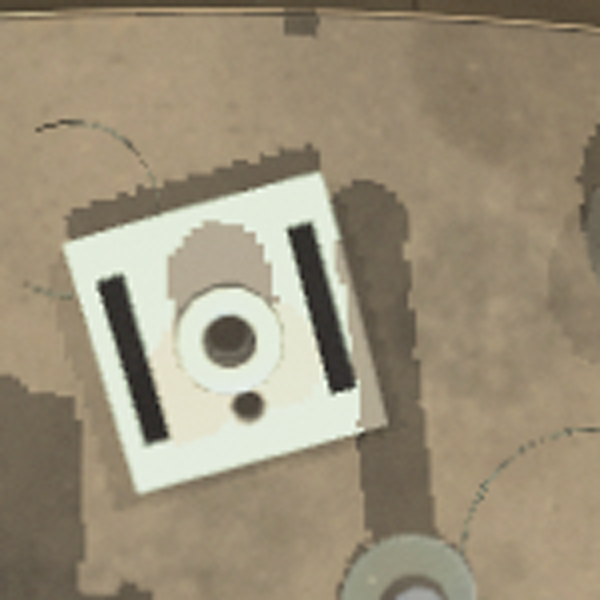

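Run:
```python
from h import *
w=snap('wrist');w['fish']=1
uv=[((U+.5)/4-.5+200,(V+.5)/4-.5+50) for U,V in [(66,242),(322,172),(387,427),(140,494),(230,339),(248,406)]]
q,r=fit(w,[(-38,-38,12),(-38,38,12),(38,38,12),(38,-38,12),(0,0,36),(22,0,12)],uv,[478,15,.2]);print(q,r.round(1).tolist())
cyl=onz(w,(302,200),0);print('cyl',cyl, proj(w,[565,75,0],True))
for r in optics.look_for('cylinder_25',w): print(r)
goto([q[0],q[1],100],q[2]+np.pi/2)
```

```text
[4.78089957e+02 1.69307961e+01 2.66234495e-01] [[0.3, 0.2], [0.2, 0.1], [0.2, 0.4], [0.5, 0.4], [0.2, 0.5], [0.2, 0.1]]
cyl [5.62730321e+02 7.44011573e+01 5.68434189e-14] [302.37897899 201.70641014]
{'extent': [281.4, 183.0, 43.0, 72.8], 'conf': 0.93}
P [524.6  10.4 191. ] yaw 1.57 shift [  6.2 -46.5  91.1] twist -0.267 j7 1.574
```

Request:
{"api": "carry_out", "payload": {
  "motion": [3,-15,20,-0.13,0.65,6,-32,45,-0.267,0.65,6,-46.5,80,-0.267,0.65,6,-46.5,110,-0.267,0.65,6,-46.5,140,-0.267,0.65,6,-46.5,160,-0.267,0.65,6,-46.5,172,-0.267,0.65,6,-46.5,176.5,-0.267,0.65,6,-46.5,176.5,-0.267,0.65,6,-46.5,176.5,-0.267,0.65]
}}

```text
time_s: 29.85
position: [478.6, 17.2, 15.2]
eef_rot: [-0.001, 0.607, 0.795, 0.002]
ft_force: [-0.3, -0.3, 0.4]
gripper_width: 57.0
```

Run:
```python
from h import *
goto([478.1,16.9,14.5],.266+np.pi/2);print(pose()[2]['ft_force'],pose()[2]['gripper_width'])
```

```text
P [478.6  17.2  15.2] yaw 1.837 shift [-0.1 -0.5  0.7] twist 0.001 j7 1.938
[-0.2802048  -0.26643639  0.44895417] 56.98238813092502
```

Request:
{"api": "carry_out", "payload": {
  "motion": [0,-0.5,0,0,0.1,0,-0.5,0,0,0.1,0,-0.5,0,0,0.1,0,-0.5,0,0,0.1,0,-0.5,0,0,0.1,0,-0.5,0,0,0.1,0,-0.5,0,0,0.1,0,-0.5,-50,0,0.1,0,-0.5,-110,0,0.1,0,-0.5,-170,0,0.1],
  "newtons": 40
}}

```text
time_s: 31.1
position: [477.5, 16.0, 186.7]
eef_rot: [-0.001, 0.607, 0.795, 0.002]
ft_force: [1.7, 0.8, -0.6]
gripper_width: 28.1
```

Run:
```python
from h import *
print(pose()[2]['gripper_width'])
goto([630.3,-31.2,205],-.065+np.pi/2)
```

```text
28.149126546382938
P [477.5  16.  186.7] yaw 1.837 shift [-85.6 135.  -18.4] twist 0.331 j7 1.726
```

Request:
{"api": "carry_out", "payload": {
  "motion": [-10,15,-20,0.05,0.1,-25,40,-30,0.12,0.1,-45,70,-30,0.2,0.1,-65,100,-30,0.28,0.1,-80,125,-30,0.331,0.1,-85.6,135,-30,0.331,0.1,-85.6,135,-30,0.331,0.1,-85.6,135,-30,0.331,0.1,-85.6,135,-30,0.331,0.1,-85.6,135,-30,0.331,0.1]
}}

```text
time_s: 32.35
position: [630.0, -30.9, 216.9]
eef_rot: [-0.001, 0.73, 0.684, 0.002]
ft_force: [-1.0, 0.2, -1.8]
gripper_width: 28.1
```

Run:
```python
from h import *
for _ in range(3): snap('wrist')
w=snap('wrist','w14.png');w['fish']=1
P,T,s=pose();print(P,yaw(),s['gripper_width'])
th=yaw()-np.pi/2
for m in [(-38,-38,12),(-38,38,12),(0,0,36)]:
    m=np.array(m);X=P+[np.cos(th)*m[0]-np.sin(th)*m[1],np.sin(th)*m[0]+np.cos(th)*m[1],m[2]-14.7]
    print(proj(w,X,True))
```

```text
[630.18266751 -31.14916928 216.70951096] 1.5060725995930007 28.30854165015172
[186.02232466 174.40425201]
[317.21477286 174.10606467]
[251.99664461 253.50992035]
```

View pics/w14.png

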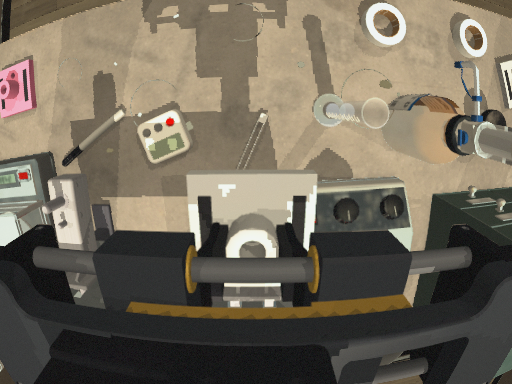

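Request:
{"api": "carry_out", "payload": {
  "motion": [0,0,8,0,0.1,0,0,14,0,0.1,0,0,18,0,0.1,0,0,22,0,0.1,0,0,24,0,0.1,0,0,26,0,0.1,0,0,28,0,0.1,0,0,30,0,0.1,0,0,32,0,0.1,0,0,32,0,0.1]
}}

```text
time_s: 33.8
position: [630.1, -31.0, 184.5]
eef_rot: [-0.001, 0.73, 0.684, 0.002]
ft_force: [0.9, -0.1, 0.6]
gripper_width: 28.3
```

Request:
{"api": "carry_out", "payload": {
  "motion": [0,0,3,0,0.1,0,0,6,0,0.1,0,0,9,0,0.1,0,0,11,0,0.1,0,0,13,0,0.1,0,0,15,0,0.1,0,0,17,0,0.1,0,0,18.5,0,0.1,0,0,20,0,0.1,0,0,20,0,0.1]
}}

```text
time_s: 35.05
position: [630.0, -30.9, 165.1]
eef_rot: [-0.002, 0.73, 0.684, 0.002]
ft_force: [-4.3, 0.4, 5.9]
gripper_width: 28.3
```

Request:
{"api": "carry_out", "payload": {
  "motion": [0,0,1,0,0.1,0,0,1,0,0.5,0,0,1,0,0.6,0,0,1,0,0.6,0,0,1,0,0.6,0,0,1,0,0.6,0,0,-10,0,0.6,0,0,-30,0,0.6,0,0,-70,0,0.6,0,-40,-80,0,0.7]
}}

```text
time_s: 36.3
position: [592.2, -29.4, 248.9]
eef_rot: [0.001, 0.73, 0.684, 0.003]
ft_force: [-0.7, -0.2, 1.3]
gripper_width: 56.6
```

Run:
```python
from h import *
print(pose()[0],yaw())
for _ in range(2): snap('wrist')
for n in ('scene','side'):
  p=snap(n)
  cv2.imwrite(f'pics/{n}15.png',cv2.resize(p['pixels'][130:250,200:360,::-1] if n=='scene' else p['pixels'][100:240,160:320,::-1],None,fx=4,fy=4,interpolation=cv2.INTER_CUBIC))
w=snap('wrist','w15.png')
goto([520,400,260],np.pi/2)
print(pose()[2]['joint_positions'])
```

```text
[592.2031158  -29.40484236 248.9176644 ] 1.5055786768025352
P [590.6 -28.3 246.1] yaw 1.507 shift [423.  -97.9 -11.7] twist -0.064 j7 1.686
[-0.73298011  0.31956434  0.88877322  1.55958693 -0.25663227  1.38163186
  1.68599427]
```

View pics/scene15.png

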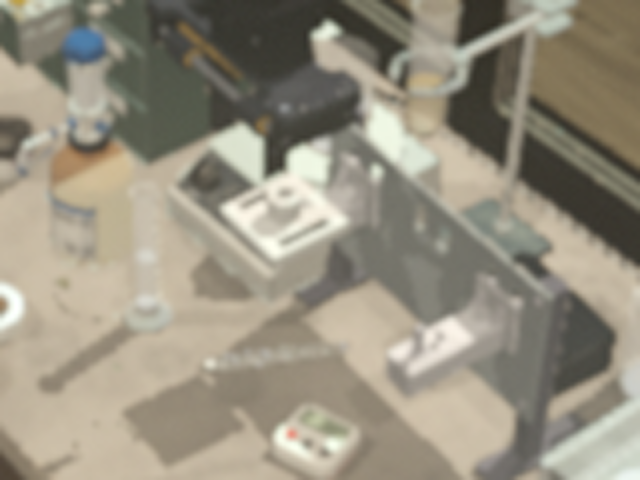

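View pics/w15.png

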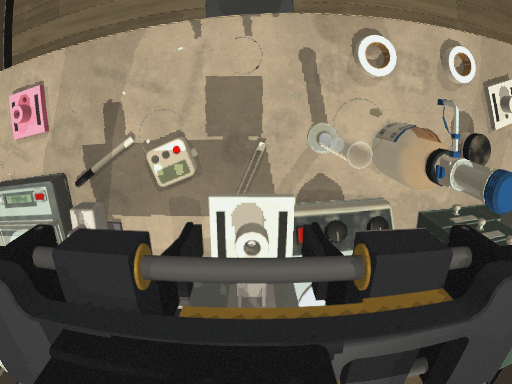

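View pics/side15.png

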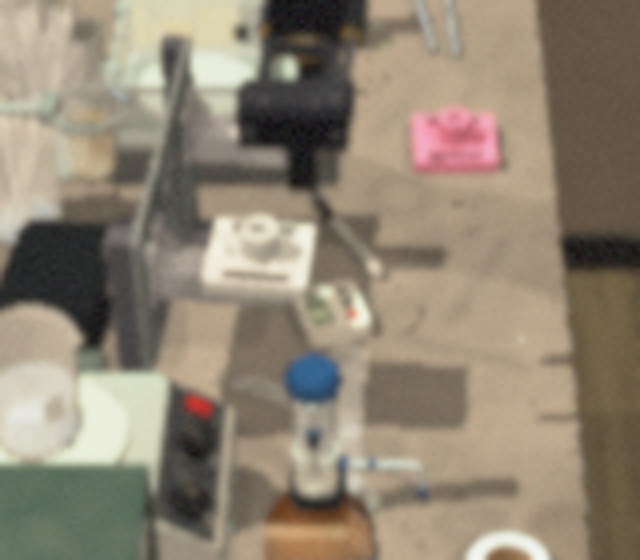

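Run:
```python
from h import *
a=snap('scene','c16.png');b=snap('side','s16.png')
print('cap',tri(a,(221,141),b,(238,192)))
print('jar',optics.spot_point('cream_jar',a),optics.spot_point('cream_jar',b))
cv2.imwrite('pics/c16z.png',cv2.resize(a['pixels'][80:240,130:300,::-1],None,fx=4,fy=3.5,interpolation=cv2.INTER_CUBIC))
cv2.imwrite('pics/s16z.png',cv2.resize(b['pixels'][170:360,80:320,::-1],None,fx=3,fy=3,interpolation=cv2.INTER_CUBIC))
```

```text
cap (array([578.27382653, 179.09562162, 230.95587118]), np.float64(0.382429098920406))
jar [{'centre': [202.0, 170.3], 'conf': 0.47}] [{'centre': [239.8, 290.0], 'conf': 0.93}]
```

View pics/c16z.png

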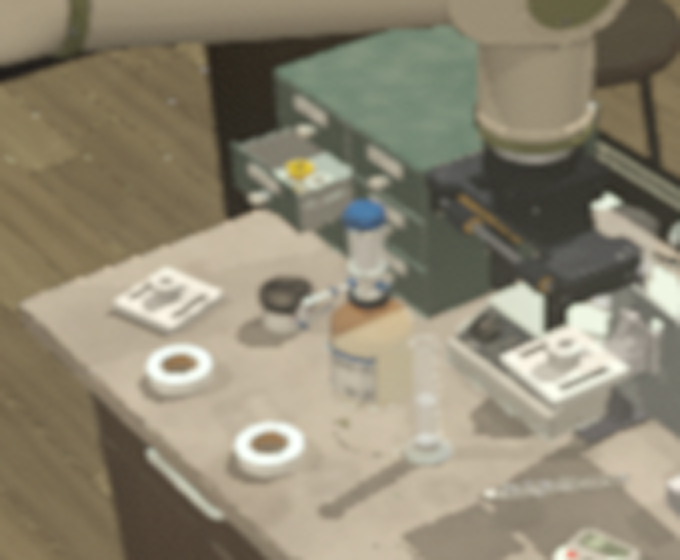

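View pics/s16z.png

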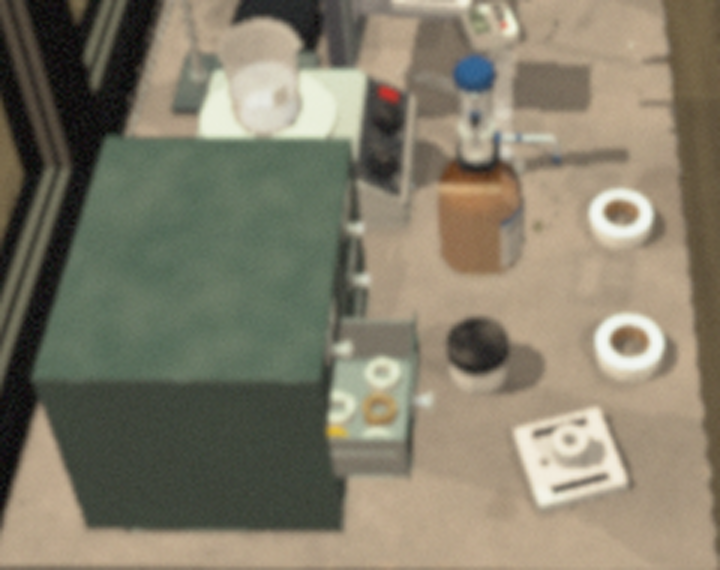

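Run:
```python
from h import *
goto([530,395,265],1.7)
```

```text
P [590.4 -28.7 244.9] yaw 1.506 shift [419.  -87.7 -18.5] twist -0.194 j7 1.686
```

Request:
{"api": "carry_out", "payload": {
  "motion": [20,-30,-20,0,1,70,-60,-28,-0.02,1,125,-85,-28,-0.05,1,180,-88,-28,-0.1,1,235,-88,-28,-0.15,1,290,-88,-28,-0.19,1,345,-88,-26,-0.19,1,400,-88,-22,-0.19,1,419,-88,-18,-0.19,1,419,-88,-18,-0.19,1]
}}

```text
time_s: 38.0
position: [529.6, 395.4, 263.2]
eef_rot: [-0.001, 0.661, 0.75, 0.0]
ft_force: [0.2, -0.6, 0.8]
gripper_width: 87.0
```

Run:
```python
from h import *
for _ in range(6): snap('wrist')
w=snap('wrist','w17.png')
print(pose()[0],yaw(),pose()[2]['joint_positions'])
cv2.imwrite('pics/w17z.png',cv2.resize(w['pixels'][40:190,190:340,::-1],None,fx=4,fy=4,interpolation=cv2.INTER_CUBIC))
```

```text
[530.09307109 393.9230051  265.19421824] 1.694567153343029 [-1.17613738  0.44732904  0.67818134  1.32366455 -0.28035057  1.46219319
  1.17714159]
```

View pics/w17.png

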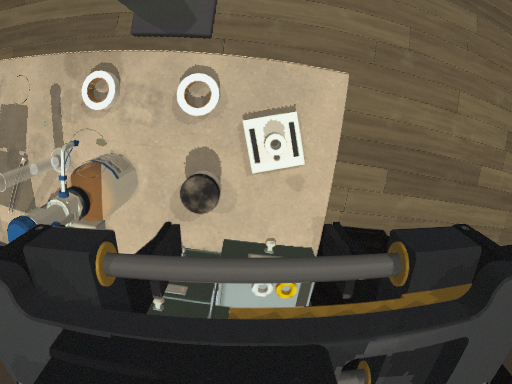

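View pics/w17z.png

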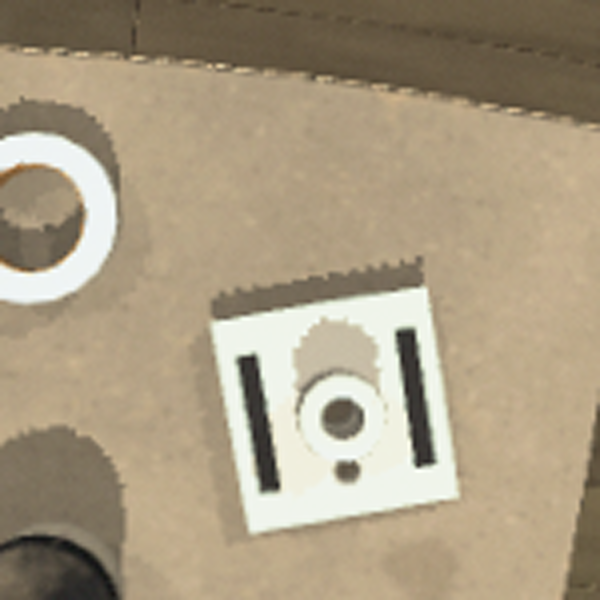

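Run:
```python
from h import *
w=snap('wrist');w['fish']=1
uv=[((U+.5)/4-.5+190,(V+.5)/4-.5+40) for U,V in [(212,322),(426,288),(459,496),(252,535),(342,417),(348,471)]]
q,r=fit(w,[(-38,-38,12),(-38,38,12),(38,38,12),(38,-38,12),(0,0,36),(22,0,12)],uv,[478,420,.2]);print(q,r.round(1).tolist())
goto([q[0],q[1],14.5],q[2]+np.pi/2)
for n in ('cream_jar','roll_1'):
  print(n,[(d['centre'],onz(w,d['centre'],0)[:2]) for d in optics.spot_point(n,w)])
```

```text
[4.99267537e+02 4.22812682e+02 3.04174434e-01] [[0.2, 0.4], [0.1, 0.4], [0.0, 0.1], [0.3, 0.5], [0.4, 0.4], [0.0, 0.0]]
P [530.  394.3 265.1] yaw 1.695 shift [ 31.  -27.1 250.7] twist -0.18 j7 1.177
cream_jar [([201.9, 186.1], array([578.66689918, 325.57508658]))]
roll_1 [([202.1, 96.6], array([446.63695265, 313.42216181])), ([102.1, 86.9], array([439.74656906, 152.51955495]))]
```

Request:
{"api": "carry_out", "payload": {
  "motion": [15,-13,30,-0.1,0.65,31,-27,70,-0.18,0.65,31,-27,120,-0.18,0.65,31,-27,165,-0.18,0.65,31,-27,205,-0.18,0.65,31,-27,230,-0.18,0.65,31,-27,243,-0.18,0.65,31,-27,250,-0.18,0.65,31,-27,250,-0.18,0.65,31,-27,250,-0.18,0.65]
}}

```text
time_s: 39.75
position: [499.7, 423.6, 16.0]
eef_rot: [-0.001, 0.592, 0.806, 0.002]
ft_force: [0.6, 0.5, -0.1]
gripper_width: 56.7
```

Run:
```python
from h import *
w=snap('wrist','w18.png');goto([499.3,422.8,14.5],.304+np.pi/2);print(pose()[2]['ft_force'],pose()[2]['gripper_width'])
```

```text
P [499.6 423.5  16. ] yaw 1.876 shift [-0.6 -0.5  1.5] twist 0.001 j7 1.364
[-0.5985027  -0.05734969  1.3436181 ] 56.50537963070976
```

View pics/w18.png

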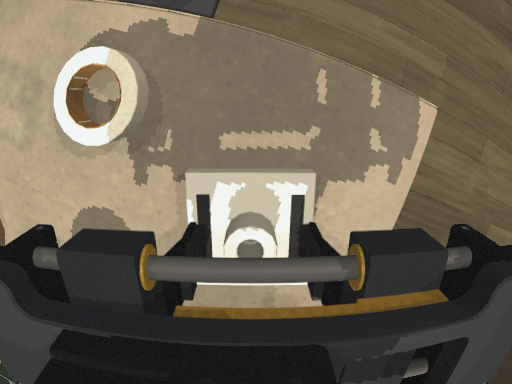

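Aligned over the hub. Close and lift.

Request:
{"api": "carry_out", "payload": {
  "motion": [-0.6,-0.5,1.5,0,0.5,-0.6,-0.5,1.5,0,0.1,-0.6,-0.5,1.5,0,0.1,-0.6,-0.5,1.5,0,0.1,-0.6,-0.5,1.5,0,0.1,-0.6,-0.5,1.5,0,0.1,-0.6,-0.5,1.5,0,0.1,-0.6,-0.5,-60,0,0.1,-0.6,-0.5,-120,0,0.1,-0.6,-0.5,-180,0,0.1]
}}

```text
time_s: 41.05
position: [498.9, 421.5, 197.7]
eef_rot: [-0.001, 0.592, 0.806, 0.002]
ft_force: [-0.3, 1.3, -0.5]
gripper_width: 28.6
```

Run:
```python
from h import *
print(pose()[2]['gripper_width'])
goto([450,150,280],1.75)
goto([618.6,-210.4,280],-.065+np.pi/2)
```

```text
28.623410438880452
P [498.9 421.5 197.7] yaw 1.875 shift [-244.  -127.9  -83.7] twist 0.125 j7 1.295
P [498.9 421.5 197.7] yaw 1.875 shift [-638.3  -75.2  -85.5] twist 0.37 j7 1.295
```

Request:
{"api": "carry_out", "payload": {
  "motion": [-50,-30,-40,0,0.1,-105,-65,-80,0,0.1,-165,-100,-84,0.05,0.1,-225,-125,-84,0.1,0.1,-285,-130,-84,0.15,0.1,-345,-125,-84,0.2,0.1,-405,-115,-84,0.25,0.1,-465,-105,-84,0.3,0.1,-525,-90,-84,0.35,0.1,-580,-80,-84,0.37,0.1]
}}

```text
time_s: 42.3
position: [591.8, -145.8, 278.5]
eef_rot: [-0.002, 0.729, 0.684, 0.002]
ft_force: [1.0, 1.1, 0.2]
gripper_width: 28.5
```

Run:
```python
from h import *
print(pose()[2]['gripper_width'])
goto([618.6,-210.4,216],-.065+np.pi/2)
```

```text
28.520427274296168
P [ 591.8 -145.8  278.5] yaw 1.507 shift [-63.1  30.8  62.2] twist 0.001 j7 1.967
```

Request:
{"api": "carry_out", "payload": {
  "motion": [-30,15,10,0,0.1,-55,27,25,0,0.1,-63,31,40,0,0.1,-63,31,55,0,0.1,-63,31,62,0,0.1,-63,31,62,0,0.1,-63,31,62,0,0.1,-63,31,62,0,0.1,-63,31,62,0,0.1,-63,31,62,0,0.1]
}}

```text
time_s: 43.55
position: [618.9, -210.3, 216.4]
eef_rot: [-0.001, 0.729, 0.684, 0.002]
ft_force: [-0.5, 0.4, -1.4]
gripper_width: 28.1
```

Run:
```python
from h import *
for _ in range(4): snap('wrist')
w=snap('wrist','w19.png');w['fish']=1
P,T,s=pose();print(P,yaw(),s['gripper_width'])
th=yaw()-np.pi/2
for m in [(-38,-38,12),(-38,38,12),(0,0,36)]:
    m=np.array(m);X=P+[np.cos(th)*m[0]-np.sin(th)*m[1],np.sin(th)*m[0]+np.cos(th)*m[1],m[2]-14.7]
    print(proj(w,X,True))
goto([618.6,-210.4,184.5],-.065+np.pi/2)
```

```text
[ 618.79519822 -210.3626658   216.21722666] 1.5066742826653305 28.28928342244046
[186.0189777  174.34350832]
[317.2515495  174.01832076]
[252.06637373 253.46047524]
P [ 618.8 -210.4  216.2] yaw 1.507 shift [-0.2 -0.2 31.7] twist 0.001 j7 2.102
```

View pics/w19.png

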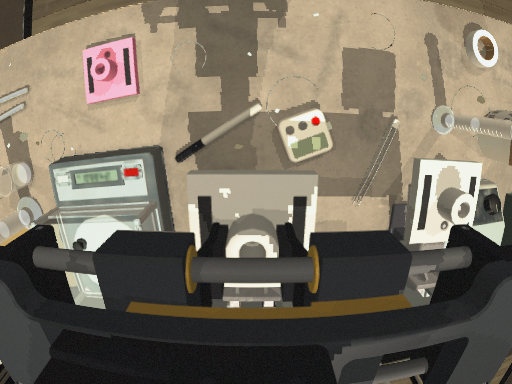

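Request:
{"api": "carry_out", "payload": {
  "motion": [0,0,8,0,0.1,0,0,14,0,0.1,0,0,18,0,0.1,0,0,22,0,0.1,0,0,24,0,0.1,0,0,26,0,0.1,0,0,28,0,0.1,0,0,30,0,0.1,0,0,32,0,0.1,0,0,32,0,0.1]
}}

```text
time_s: 45.05
position: [618.8, -210.2, 184.1]
eef_rot: [-0.002, 0.729, 0.684, 0.002]
ft_force: [0.2, -0.8, -0.7]
gripper_width: 28.5
```

Request:
{"api": "carry_out", "payload": {
  "motion": [0,0,3,0,0.1,0,0,6,0,0.1,0,0,9,0,0.1,0,0,11,0,0.1,0,0,13,0,0.1,0,0,15,0,0.1,0,0,17,0,0.1,0,0,18.5,0,0.1,0,0,20,0,0.1,0,0,20,0,0.1]
}}

```text
time_s: 46.3
position: [618.7, -210.1, 164.5]
eef_rot: [-0.002, 0.729, 0.684, 0.002]
ft_force: [-3.7, 1.9, 3.5]
gripper_width: 28.6
```

Request:
{"api": "carry_out", "payload": {
  "motion": [0,0,1,0,0.1,0,0,1,0,0.5,0,0,1,0,0.6,0,0,1,0,0.6,0,0,1,0,0.6,0,0,1,0,0.6,0,0,-10,0,0.6,0,0,-30,0,0.6,0,0,-70,0,0.6,0,-40,-80,0,0.7]
}}

```text
time_s: 47.55
position: [580.8, -208.6, 248.3]
eef_rot: [0.001, 0.729, 0.685, 0.003]
ft_force: [-0.4, -0.5, 0.4]
gripper_width: 56.3
```

Run:
```python
from h import *
goto([610,-205,250],0)
```

```text
P [ 580.8 -208.6  248.3] yaw 1.508 shift [ 5.4 28.9 -1.5] twist 1.508 j7 2.089
```

Request:
{"api": "carry_out", "payload": {
  "motion": [0,5,0,0.18,0.7,0,10,-2,0.36,0.7,0,15,-2,0.54,0.7,2,20,-2,0.72,0.7,4,25,-2,0.9,0.7,5,29,-2,1.08,0.7,5,29,-2,1.26,1,5,29,-2,1.44,1,5,29,-2,1.508,1,5,29,-2,1.508,1]
}}

```text
time_s: 48.8
position: [610.3, -205.5, 251.7]
eef_rot: [-0.001, 1.0, 0.0, 0.003]
ft_force: [0.1, 0.5, -0.8]
gripper_width: 85.7
```

Run:
```python
from h import *
for _ in range(4): snap('wrist')
w=snap('wrist','w20.png')
i=w['pixels'][:,:,::-1]
print(pose()[0],yaw())
cv2.imwrite('pics/w20a.png',cv2.resize(i[0:75,220:390],None,fx=4.5,fy=4.5,interpolation=cv2.INTER_CUBIC))
cv2.imwrite('pics/w20b.png',cv2.resize(i[140:260,220:390],None,fx=4.5,fy=4.5,interpolation=cv2.INTER_CUBIC))
```

```text
[ 610.08631306 -205.45198832  250.81669552] 0.0011746391769265321
```

View pics/w20a.png

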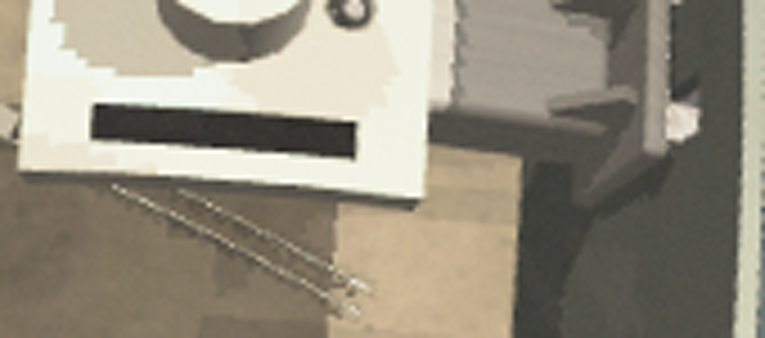

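View pics/w20b.png

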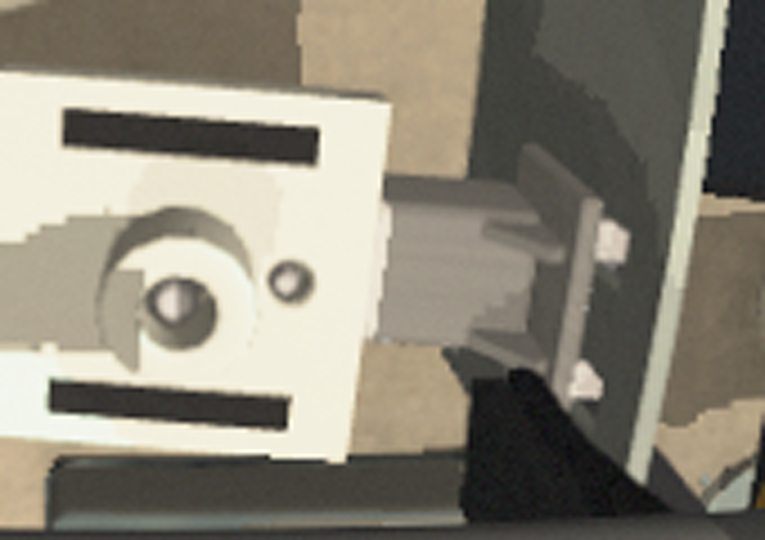

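Request:
{"api": "carry_out", "payload": {
  "motion": [-20,0,-15,-0.18,1,-50,-30,-17,-0.36,1,-80,-80,-17,-0.54,1,-110,-135,-17,-0.72,1,-115,-190,-17,-0.9,1,-115,-245,-17,-1.08,1,-115,-300,-17,-1.26,1,-113,-350,-17,-1.44,1,-110,-370,-17,-1.57,1,-110,-370,-17,-1.57,1]
}}

```text
time_s: 50.3
position: [499.4, 165.4, 267.8]
eef_rot: [0.002, 0.706, 0.708, 0.002]
ft_force: [-0.7, -0.1, -0.3]
gripper_width: 87.3
```

Run:
```python
from h import *
for _ in range(5): snap('wrist')
w=snap('wrist','w21.png');w['fish']=1
print(pose()[0],yaw())
for d in optics.look_for('roll_1',w): print(d)
for d in optics.spot_point('roll_1',w): print(d,onz(w,d['centre'],0))
cv2.imwrite('pics/w21z.png',cv2.resize(w['pixels'][60:180,200:400,::-1],None,fx=4,fy=4,interpolation=cv2.INTER_CUBIC))
```

```text
[499.71068969 163.11992794 268.2536739 ] 1.5674039597614258
{'extent': [332.2, 104.8, 40.7, 39.2], 'conf': 0.74}
{'extent': [224.1, 100.8, 46.0, 42.0], 'conf': 0.61}
{'centre': [351.6, 121.8], 'conf': 0.92} [442.87128814 313.14398836   0.        ]
{'centre': [245.7, 119.1], 'conf': 0.86} [441.9920354  155.41845262   0.        ]
```

View pics/w21.png

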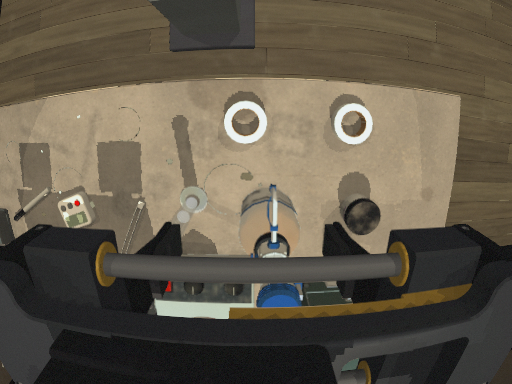

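View pics/w21z.png

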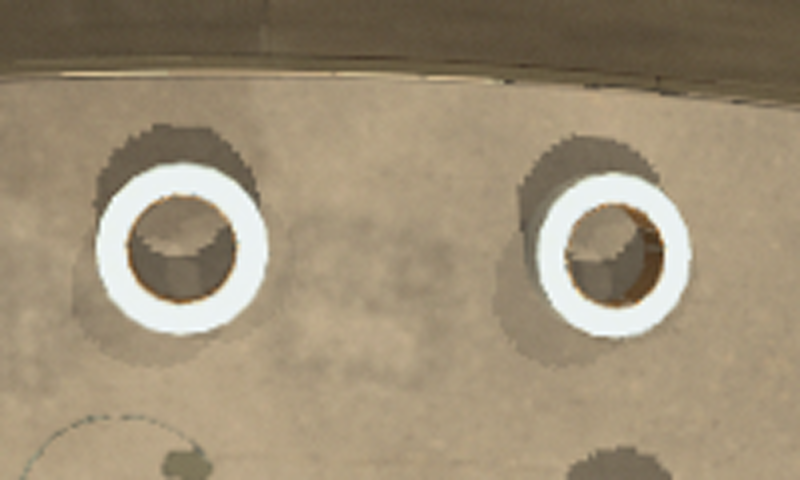

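Run:
```python
from h import *
w=snap('wrist');w['fish']=1
for U,V in [(182,249),(614,255)]: print(onz(w,((U+.5)/4-.5+200,(V+.5)/4-.5+60),20))
print('spout',onz(w,(273,186),150),onz(w,(273,186),200))
c=onz(w,((182+.5)/4-.5+200,(249+.5)/4-.5+60),20)
goto([c[0],c[1],3],np.pi/2)
```

```text
[444.85627644 155.65293967  20.        ]
[443.61309107 309.2626094   20.        ]
spout [500.49048048 184.84277515 150.        ] [486.75097053 180.96202259 200.        ]
P [499.6 163.9 268.1] yaw 1.57 shift [ -9.1 -56.2 264.8] twist -0.001 j7 1.285
```

Run:
```python
from h import *
a=snap('scene');b=snap('side')
print(tri(a,(206.3,172),b,(264.3,216)))
goto([444.9,155.7,3],np.pi/2+.4)
w=snap('wrist');w['fish']=1;print(proj(w,tri(a,(206.3,172),b,(264.3,216))[0],True))
```

```text
(array([506.96935474, 170.80357262, 134.29519591]), np.float64(4.1314663065152875))
P [499.5 164.2 268.1] yaw 1.57 shift [ -9.2 -56.1 264.7] twist -0.4 j7 1.285
[257.82478992 188.15848334]
```

Request:
{"api": "carry_out", "payload": {
  "motion": [-4,-25,0,-0.18,1,-9,-56,5,-0.36,1,-9,-56,30,-0.4,1,-9,-56,80,-0.4,1,-9,-56,130,-0.4,1,-9,-56,180,-0.4,1,-9,-56,220,-0.4,1,-9,-56,245,-0.4,1,-9,-56,258,-0.4,1,-9,-56,264,-0.4,1]
}}

```text
time_s: 52.15
position: [445.3, 156.0, 3.7]
eef_rot: [0.002, 0.553, 0.833, 0.003]
ft_force: [-0.2, -0.3, -0.2]
gripper_width: 87.2
```

Run:
```python
from h import *
w=snap('wrist','w22.png')
goto([444.9,155.7,3],np.pi/2+.4);print(pose()[2]['ft_force'])
```

```text
P [445.1 156.1   3.5] yaw 1.971 shift [-0.3 -0.4  0.5] twist 0.0 j7 1.968
[ 0.41522138 -0.34024451 -1.38204489]
```

View pics/w22.png

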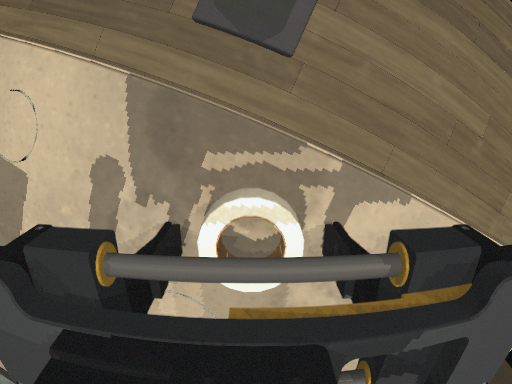

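Request:
{"api": "carry_out", "payload": {
  "motion": [0,0,0,0,0.5,0,0,0,0,0.5,0,0,0,0,0.5,0,0,0,0,0.5,0,0,0,0,0.5,0,0,-40,0,0.5,0,0,-95,0,0.5,0,0,-150,0,0.5,0,0,-205,0,0.5,0,0,-240,0,0.5],
  "newtons": 20
}}

```text
time_s: 53.45
position: [442.5, 156.4, 244.4]
eef_rot: [0.0, 0.551, 0.834, 0.003]
ft_force: [0.4, 1.9, -0.4]
gripper_width: 59.6
```

Run:
```python
from h import *
w=snap('wrist','w23.png')
print(pose()[2]['gripper_width'])
goto([450,60,245],np.pi/2)
goto([629.5,-31,235],np.pi/2-.065)
```

```text
59.18142641835241
P [445.9 156.7 251.5] yaw 1.971 shift [-90.7 -34.    5.6] twist 0.4 j7 1.355
P [445.9 156.7 251.5] yaw 1.971 shift [-244.5   95.7   16.7] twist 0.465 j7 1.355
```

View pics/w23.png

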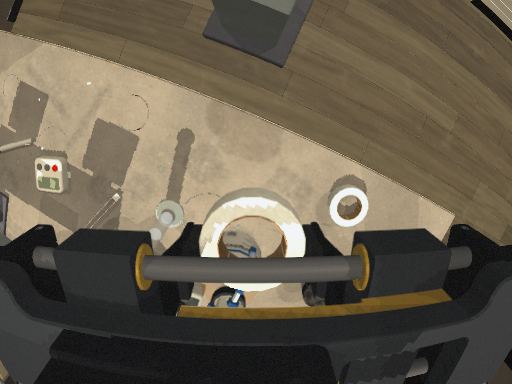

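Request:
{"api": "carry_out", "payload": {
  "motion": [-50,0,3,0.08,0.5,-95,15,5,0.16,0.5,-140,35,5,0.24,0.5,-180,55,5,0.32,0.5,-215,75,8,0.4,0.5,-240,92,12,0.465,0.5,-244.5,95.7,17,0.465,0.5,-244.5,95.7,17,0.465,0.5,-244.5,95.7,17,0.465,0.5,-244.5,95.7,17,0.465,0.5]
}}

```text
time_s: 54.75
position: [629.3, -29.3, 235.4]
eef_rot: [0.0, 0.729, 0.685, 0.008]
ft_force: [0.0, -0.3, -0.1]
gripper_width: 59.4
```

Run:
```python
from h import *
for _ in range(3): snap('wrist')
w=snap('wrist','w24.png')
print(pose()[2]['gripper_width'])
goto([629.5,-31,164.5],np.pi/2-.065)
```

```text
59.74124983953765
P [629.4 -30.2 235.1] yaw 1.507 shift [-1.6 -0.7 70.5] twist 0.001 j7 1.86
```

View pics/w24.png

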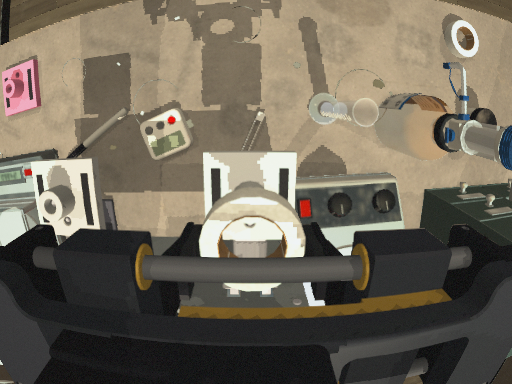

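Request:
{"api": "carry_out", "payload": {
  "motion": [-0.7,-0.3,15,0,0.5,-1,-0.3,30,0,0.5,-1,-0.3,40,0,0.5,-1,-0.3,46,0,0.5,-1,-0.3,51,0,0.5,-1,-0.3,56,0,0.5,-1,-0.3,61,0,0.5,-1,-0.3,65,0,0.5,-1,-0.3,68,0,0.5,-1,-0.3,68,0,0.5]
}}

```text
time_s: 56.2
position: [629.8, -30.4, 166.9]
eef_rot: [0.0, 0.729, 0.684, 0.008]
ft_force: [0.8, -0.5, 0.2]
gripper_width: 58.8
```

Request:
{"api": "carry_out", "payload": {
  "motion": [0,0,1,0,0.5,0,0,1.5,0,0.5,0,0,1.5,0,0.85,0,0,1.5,0,0.85,0,0,1.5,0,0.85,0,0,0,0,0.85,0,0,-15,0,0.85,0,0,-45,0,0.85,0,-10,-90,0,1,0,-50,-105,0,1]
}}

```text
time_s: 57.45
position: [580.0, -29.6, 274.9]
eef_rot: [0.002, 0.73, 0.684, 0.009]
ft_force: [-0.3, -0.4, 2.0]
gripper_width: 84.2
```

Run:
```python
from h import *
snap('wrist');w=snap('wrist','w25.png');w['fish']=1
for n in ('scene','side'):
  p=snap(n)
  cv2.imwrite(f'pics/{n}25.png',cv2.resize(p['pixels'][130:250,200:360,::-1] if n=='scene' else p['pixels'][100:240,160:320,::-1],None,fx=4,fy=4,interpolation=cv2.INTER_CUBIC))
for d in optics.spot_point('roll_1',w): print(d,onz(w,d['centre'],0))
goto([490,310,265],np.pi/2+.1)
```

```text
{'centre': [446.6, 71.8], 'conf': 0.71} [442.83887221 312.60681157   0.        ]
{'centre': [253.4, 232.9], 'conf': 0.65} [ 7.00405757e+02 -3.21880567e+01 -5.68434189e-14]
P [579.1 -27.9 271.8] yaw 1.508 shift [ 331.5 -110.2    9.6] twist -0.163 j7 1.807
```

View pics/scene25.png

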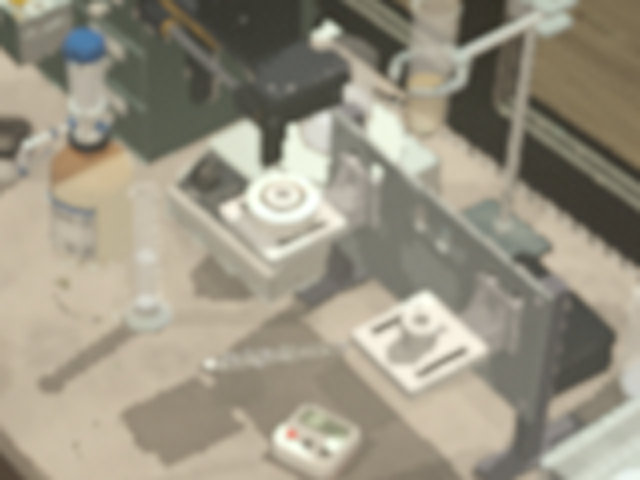

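View pics/w25.png

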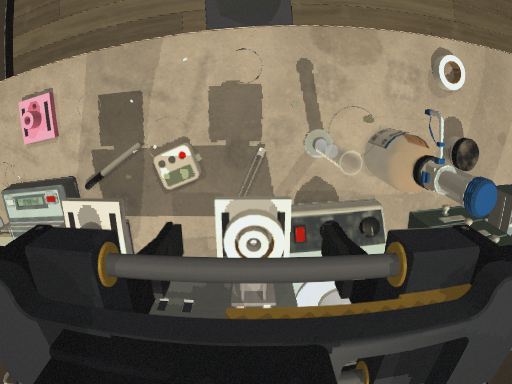

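Run:
```python
from h import *
goto([443.8,309.4,110],np.pi/2+.25)
```

```text
P [579.1 -27.9 271.8] yaw 1.508 shift [ 326.1 -158.1  164. ] twist -0.313 j7 1.807
```

Request:
{"api": "carry_out", "payload": {
  "motion": [30,-40,0,-0.05,1,75,-80,0,-0.1,1,125,-115,0,-0.15,1,180,-140,0,-0.2,1,235,-155,0,-0.25,1,285,-158,0,-0.313,1,326,-158,20,-0.313,1,326,-158,70,-0.313,1,326,-158,120,-0.313,1,326,-158,164,-0.313,1]
}}

```text
time_s: 58.95
position: [444.2, 308.9, 107.7]
eef_rot: [0.002, 0.614, 0.79, 0.007]
ft_force: [-0.2, 1.4, 0.7]
gripper_width: 87.0
```

Run:
```python
from h import *
for _ in range(4): snap('wrist')
w=snap('wrist','w26.png');w['fish']=1
cv2.imwrite('pics/w26z.png',cv2.resize(w['pixels'][120:260,170:340,::-1],None,fx=4,fy=4,interpolation=cv2.INTER_CUBIC))
goto([443.8,309.4,3.5],np.pi/2+.25)
print(proj(w,[443.8,309.4,20],True))
```

```text
P [445.1 309.4 111.5] yaw 1.82 shift [ -0.5  -3.  108. ] twist -0.001 j7 1.416
[252.47270693 191.73121274]
```

View pics/w26.png

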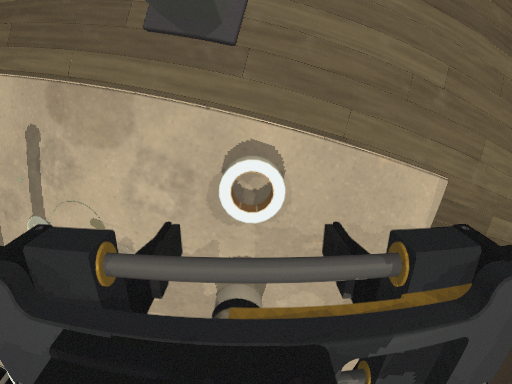

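Request:
{"api": "carry_out", "payload": {
  "motion": [-0.5,-1,40,0,1,-0.5,-2,80,0,1,-0.5,-3,100,0,1,-0.5,-3,107.5,0,1,-0.5,-3,107.5,0,1,-0.5,-3,107.5,0,0.5,-0.5,-3,107.5,0,0.5,-0.5,-3,107.5,0,0.5,-0.5,-3,107.5,0,0.5,-0.5,-3,107.5,0,0.5]
}}

```text
time_s: 60.45
position: [443.9, 309.6, 4.2]
eef_rot: [0.002, 0.614, 0.79, 0.009]
ft_force: [-1.6, -0.3, 4.3]
gripper_width: 59.4
```

Run:
```python
from h import *
P,T,s=pose();print(P,T[:,2].round(3),s['gripper_width'],s['ft_force'])
goto([443.8,309.4,265],np.pi/2+.25)
```

```text
[443.90957058 309.59839287   4.20778083] [ 0.014  0.012 -1.   ] 59.43352025092551 [-1.57410113 -0.30600255  4.34054304]
P [443.9 309.6   4.2] yaw 1.82 shift [   2.     4.1 -260.8] twist -0.001 j7 1.537
```

Request:
{"api": "carry_out", "payload": {
  "motion": [0,0,0,0,0.5,0,1,-40,0,0.5,1,2,-95,0,0.5,1,3,-150,0,0.5,2,4,-205,0,0.5,2,4,-260,0,0.5,-40,4,-265,0,0.5,-95,4,-265,0,0.5,-150,4,-265,0.05,0.5,-205,4,-265,0.1,0.5]
}}

```text
time_s: 61.7
position: [494.7, 107.0, 267.3]
eef_rot: [0.001, 0.653, 0.757, 0.009]
ft_force: [0.8, -0.3, -0.0]
gripper_width: 59.1
```

Run:
```python
from h import *
print(pose()[2]['gripper_width'])
goto([618,-210.3,245],np.pi/2-.065)
```

```text
59.073949737742524
P [494.7 107.  267.3] yaw 1.719 shift [-332.3   74.8   19.7] twist 0.213 j7 1.427
```

Request:
{"api": "carry_out", "payload": {
  "motion": [-50,10,0,0,0.5,-105,22,0,0.05,0.5,-160,35,0,0.1,0.5,-215,48,0,0.15,0.5,-270,60,0,0.213,0.5,-315,70,5,0.213,0.5,-332,75,12,0.213,0.5,-332,75,20,0.213,0.5,-332,75,20,0.213,0.5,-332,75,20,0.213,0.5]
}}

```text
time_s: 62.95
position: [618.3, -208.6, 245.0]
eef_rot: [-0.0, 0.729, 0.684, 0.01]
ft_force: [-0.1, 0.0, -1.4]
gripper_width: 59.5
```

Run:
```python
from h import *
for _ in range(4): snap('wrist')
w=snap('wrist','w28.png')
print(pose()[2]['gripper_width'])
goto([618,-210.3,166.5],np.pi/2-.065)
```

```text
58.903559447632574
P [ 618.3 -209.5  245. ] yaw 1.507 shift [-1.9 -1.2 78.5] twist 0.001 j7 2.133
```

View pics/w28.png

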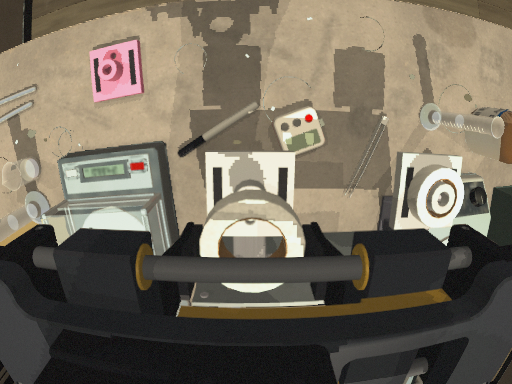

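Request:
{"api": "carry_out", "payload": {
  "motion": [-0.7,-0.5,20,0,0.5,-1.5,-1,38,0,0.5,-1.9,-1.2,49,0,0.5,-1.9,-1.2,56,0,0.5,-1.9,-1.2,61,0,0.5,-1.9,-1.2,66,0,0.5,-1.9,-1.2,71,0,0.5,-1.9,-1.2,75,0,0.5,-1.9,-1.2,77.5,0,0.5,-1.9,-1.2,77.5,0,0.5]
}}

```text
time_s: 64.45
position: [618.0, -210.3, 167.4]
eef_rot: [-0.0, 0.729, 0.684, 0.01]
ft_force: [-0.1, -0.0, -0.5]
gripper_width: 59.4
```

Request:
{"api": "carry_out", "payload": {
  "motion": [0,0,1,0,0.5,0,0,1.5,0,0.5,0,0,1.5,0,0.85,0,0,1.5,0,0.85,0,0,1.5,0,0.85,0,0,0,0,0.85,0,0,-15,0,0.85,0,0,-45,0,0.85,0,-10,-90,0,1,0,-60,-105,0,1]
}}

```text
time_s: 65.7
position: [558.3, -208.8, 275.2]
eef_rot: [0.002, 0.729, 0.684, 0.01]
ft_force: [-0.7, -0.4, 2.3]
gripper_width: 84.8
```

Run:
```python
from h import *
goto([590,-205,265],0)
```

```text
P [ 558.3 -208.8  275.2] yaw 1.508 shift [ 5.7 31.3 10.8] twist 1.508 j7 2.122
```

Final check view with the camera from above/side (heading 0).

Request:
{"api": "carry_out", "payload": {
  "motion": [0,0,0,0.18,1,0,0,0,0.36,1,0,0,0,0.54,1,0,0,0,0.72,1,0,0,0,0.9,1,0,0,0,1.08,1,0,0,0,1.26,1,0,0,0,1.44,1,0,0,0,1.508,1,0,0,0,1.508,1]
}}

```text
time_s: 66.95
position: [558.3, -209.0, 276.1]
eef_rot: [-0.005, 1.0, 0.0, 0.009]
ft_force: [-0.8, -0.3, -0.5]
gripper_width: 87.0
```

Run:
```python
from h import *
for _ in range(4): snap('wrist')
w=snap('wrist','w30.png');a=snap('scene');b=snap('side')
cv2.imwrite('pics/w30z.png',cv2.resize(w['pixels'][0:235,220:420,::-1],None,fx=2.5,fy=2.5,interpolation=cv2.INTER_CUBIC))
i=cv2.hconcat([cv2.resize(a['pixels'][140:260,200:360,::-1],(400,300),interpolation=cv2.INTER_CUBIC),cv2.resize(b['pixels'][110:260,150:350,::-1],(400,300),interpolation=cv2.INTER_CUBIC)])
cv2.imwrite('pics/f30.png',i)
```

```text
(no output)
```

View pics/w30z.png

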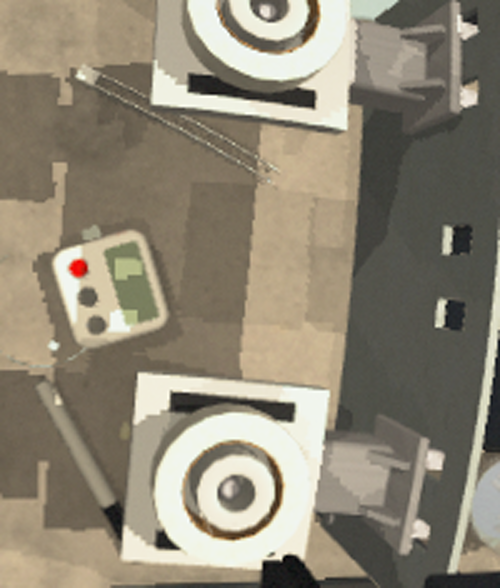

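View pics/f30.png

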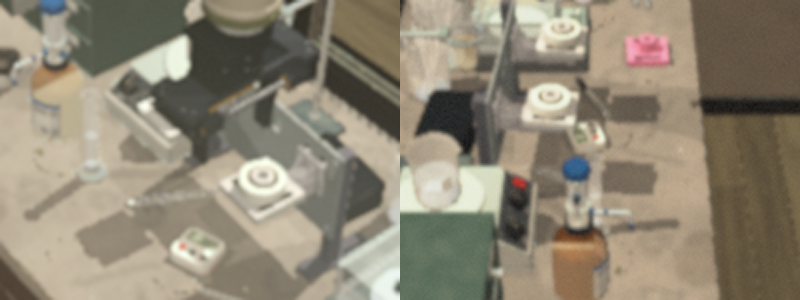

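View pics/w30.png

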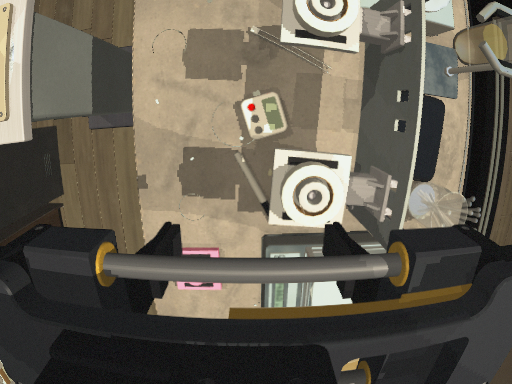

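Run:
```python
from h import *
print(arm.finish_job())
```

```text
the job is handed in; nothing more can be done
None
```

The tape stand is set up and handed in, at about 67 s of the 210 s allowed.

- **Arms:** only two hanger arms were there. I hung them in slot pairs 3 and 1, pushing each in until the flange touched the sheet and then down until it met resistance. The wrist camera showed both at the expected place with about 0.04 rad of droop.
- **Plates:** one white carrier plate is on each arm. The pin showed in the pin hole of both plates, so they lie flush. I left the pink look-alike alone.
- **Rolls:** one roll lies over each hub. In the last wrist picture each one sits round its hub.
- **Bystanders:** the measuring cylinder was still standing in the last scene picture. I saw the jar upright in its place in the wrist picture just before I picked up the second roll. It was not in the close-up views after that.

No check failed or disagreed. Contact forces stayed below about 15 N. One oddity: towards the end the tool had drifted about 0.02 rad off vertical, which did not affect the placing. I did not measure the last picture numerically.

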